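Clear the grafting board and slide the waste tray under the shelf

ROBOT

A 6-joint arm with a two-finger parallel gripper is mounted at the origin on the work surface. World frame = base frame: x ahead of the robot, y to its left, z up, the work surface at z = 0. Lengths are in m, angles in degrees, forces in N, time in s.
With the tool pointing down it reaches from about 0.4 to 0.825 m from the base axis. Payload 7 kg.
Tool frame: the origin (TCP) lies at the very end of the fingers, on their centre line; the grasp point (between the pads) lies behind it (r.grasp_offset is the z of the grasp point in the tool frame, in m); z points along the fingers, y is the direction in which the jaws open and shut (so a half turn about z gives the same grasp; the last joint's range is limited). The gripper opens to 88 mm and grips with 3 to 60 N. Pads are 19 mm wide; open, the fingers measure 130 mm over their backs; the gripper's body (78 mm by 193 mm) begins 47 mm behind the grasp point.
Start: joints at [-49.842, 20.546, 0.682, 0, -70.136, -16.507], TCP at [0.271, -0.618, 0.227] pointing down, gripper open.
Joint ranges: [-176.03, 176.03], [-82.01, 121.73], [-58.28, 71.71], [-173.87, 95.51], [-174.79, -0.11], [-173.66, 173.66]. Speed limits (degrees/s): [136.94, 136.94, 172.46, 180, 180, 180].

INTERFACE

Orientations are given as [roll, pitch, yaw] about the fixed x, y, z axes, in that order (R = Rz(yaw) Ry(pitch) Rx(roll)).
In Python, from plant import r gives the robot as it stands. The module is installed in compiled form; this text tells all that it offers.
- The arm moves only by the tool servo_tool, never from a script. Its argument "targets" is a list of rows, each an object of numbers: "dx", "dy", "dz": the shift along the world's x, y, z in cm; "spin": the turn about the world's z in rad; "grip": the opening in per cent of the stroke, from 0 (shut) to 100 (fully open). A call has exactly 10 rows; each row is the pose to reach, as a shift and turn from the pose commanded when the call began; what a row does not reach only later rows make up. A row lasts 1/12 s, in which the tool goes at most 41.7 mm and 7.16 degrees, less where a joint would pass 70% of its speed; a pose out of reach is approached as far as the arm can. A call with a gripper value outside its range is refused whole. The fingers move at their own pace and stop on an object; "squeeze" is the grip in N (left out, the last holds). Time passes only in rows, so rows that repeat a pose let the fingers close, or fill a call up. It gives the time, the measured TCP pose, the force and the opening at its end, in the units of the state.
- r.get_state(): the state, without advancing time (a new reading comes with each control period).
- r.capture(name): name is "scene" or "side" or "wrist"; returns the picture (384x512x3 uint8, blue, green, red); there is no depth.
- r.get_calibration(name): a dict with "K" (3x3 intrinsics, pixels), "extrinsics" (4x4, takes a point from camera to world coordinates). Camera axes: x right, y down, z forward; pixel columns grow to the right and rows downward; lengths in m; the calibration is good to about 2 mm. A picture is of the moment at which its call begins: read the wrist's pose just before it. get_calibration takes no time and is no camera call; for the wrist camera it gives the pose at the moment of the call.
- r.close_job(): hands the job in, once; it reports no verdict.
Trained networks look in the newest picture that a camera, given by its name, has taken for a name from the list of things; names that differ only in an ending like _2 or _b are one class to them, and where a whole thing is asked for, a point or a joint stands for the part that bears it (a point fixed in the world has none). Each returns a list of dicts, best first, with "p" (0 to 1); they miss things now and then, are a little off and sometimes report something else, mostly with a low value. They report only what shows in the picture. A call takes as long as a camera call. They do not tell look-alikes from the thing itself.
- r.cut_out(name, camera): "mask" (384x512 bool, what is visible of it) and "extent" ([left, top, right, bottom] in pixels, round what is visible of it).
The state is a dict: "time_s": time; "joints": joint angles; "qd": joint speeds; "joint_torque": joint torques, N m; "tcp_pos": TCP position; "eef_rot": TCP orientation; "contact_force": force on the tool from outside, world axes, zero at the start; "moment": the same for the moment, N m; "gripper_width": finger opening in m.
Only numpy, scipy, OpenCV 4.12 (cv2) and the standard library are available. Lean on these libraries where they do the work, as an engineer would, in place of code of your own. Each camera call takes 0.05 s, during which the arm holds its last target. There are 200 camera calls.

TASK

Clear up the grafting board: stand every clip tub upright in the green tray, draw the low black waste tray up squarely so that its rim reaches in under the board's open left edge, and use the scraper block, never the fingers, to wipe all the wooden offcuts off the board into it (an offcut that misses may be picked up from the table and dropped in). Put the scraper back standing on its cork mat, and slide the waste tray, with the offcuts lying in it, fully home under the low shelf so that only its handle and tongue stick out, striking nothing against the shelf's top board. Keep the tubs upright and leave the bowl, bottle, jar, pot and knife where they are.

Things in the scene. Friction and masses are not known exactly. Their poses are not given: they have to be found in the camera images.
- board: fixed white grafting board on two aluminium feet, 150 mm (x) by 365 mm (y), working face 65 mm above the table, slab 12 mm thick (underside 53 mm above the table). A grey rim 6 mm wide and 10 mm high runs along its near (-x), far (+x) and right (-y) edges (138 mm clear between the long rims); the left (+y) end, at y = +182.5 mm, is open and overhangs its foot by 57 mm. Origin: table level, under its centre; its yaw varies a little
- tray: loose low black waste tray, outside 160 mm (x) by 150 mm (y), 38 mm high, walls 4 mm, 0.4 kg; slides on the table. Its handle is an upright orange plate on a flat 6 mm tongue in front of the tray: 40 mm long (x), 12 mm thick (y), top 76 mm above the table, centred at x = -125 mm, y = 0. Origin: centre of the box's underside; the handle points to -x. Starts a few cm to the left of the board, askew
- shelf: fixed low shelf open to the front (-x) only: 200 mm deep (x), side walls 240 mm apart (y), a 22 mm high stop ledge across the back whose face is at x = +190 mm. Origin: table level, under the middle of its front edge; the tray goes in beneath it along its +x
- shelf_top: the shelf's wooden top board, 200 by 264 mm, underside 66 mm and upper face 80 mm above the table; a white seedling tray stands on its rear half (from x = +107 mm back, to 114 mm above the table, seedlings above). Same origin and axes as the shelf
- tub_tray: fixed shallow green tray for the clip tubs, 270 mm (x) by 100 mm (y), walls 4 mm thick and 25 mm high, floor 4 mm above the table; holds three tubs in a row along x. Origin: centre of its underside
- tub1: a closed round tub of grafting clips, red with a white lid, 58 mm in diameter, 70 mm tall; origin at the centre of its underside, z up. Starts standing on the board; may be absent
- tub2: a closed round tub of grafting clips, blue with a white lid, 58 mm in diameter, 70 mm tall; origin at the centre of its underside, z up. Starts standing on the board; may be absent
- tub3: a closed round tub of grafting clips, yellow with a white lid, 58 mm in diameter, 70 mm tall; origin at the centre of its underside, z up. Starts standing on the board; may be absent
- mat: fixed flat cork mat, 170 mm (x) by 100 mm (y), 4 mm thick: the scraper's place. Origin: centre of its underside
- scraper: loose scraper block, 0.22 kg: blue base 120 mm (x) by 52 mm (y), 22 mm high, with an upright wooden grip 90 mm (x) by 24 mm (y) reaching to 70 mm above its underside. Origin: centre of its underside. Starts standing on the mat
- bowl: bystander: green bowl, 120 mm across, 55 mm high, origin at the centre of its underside
- spray: bystander: white bottle with red cap, 60 mm across, 150 mm tall, origin at the centre of its underside
- jar: bystander: amber jar, 70 mm across, 80 mm tall, origin at the centre of its underside
- pot: bystander: terracotta pot, 88 mm across, 75 mm tall, origin at the centre of its underside
- knife: bystander: folded grafting knife lying flat in front of the board, 22 x 105 x 14 mm (long along y), origin at the centre of its underside
- chip1: a rigid offcut of wooden stake, 60 x 16 x 12 mm (long along its x), 20 g; origin at the centre of its underside. Starts flat on the board, any yaw; may be absent
- chip2: a rigid offcut of wooden stake, 60 x 16 x 12 mm (long along its x), 20 g; origin at the centre of its underside. Starts flat on the board, any yaw; may be absent
- chip3: a rigid offcut of wooden stake, 60 x 16 x 12 mm (long along its x), 20 g; origin at the centre of its underside. Starts flat on the board, any yaw; may be absent
- chip4: a rigid offcut of wooden stake, 60 x 16 x 12 mm (long along its x), 20 g; origin at the centre of its underside. Starts flat on the board, any yaw; may be absent
- chip5: a rigid offcut of wooden stake, 60 x 16 x 12 mm (long along its x), 20 g; origin at the centre of its underside. Starts flat on the board, any yaw; may be absent
Not all that is in view belongs to the job. What is shaped like the chip3 but blue or turquoise is not meant.

How it is judged (in metres and radians):
On the way, in this order (a step that is already met when the one before it is completed fails the run):
1. the waste tray stands squarely under the board's open left edge (x of tray in the frame of board between -0.03 and 0.03 m and y of tray in the frame of board between 0.18 and 0.255 m and angle between the x axis of tray and the x axis of board, either way round below 0.2 rad and height (world z) of tray below 0.008 m), for 0.2 s.
2. every offcut lies in the waste tray (x of chip1 in the frame of tray between -0.08 and 0.08 m and y of chip1 in the frame of tray between -0.075 and 0.075 m and z of chip1 in the frame of tray between -0.005 and 0.045 m and x of chip2 in the frame of tray between -0.08 and 0.08 m and y of chip2 in the frame of tray between -0.075 and 0.075 m and z of chip2 in the frame of tray between -0.005 and 0.045 m and x of chip3 in the frame of tray between -0.08 and 0.08 m and y of chip3 in the frame of tray between -0.075 and 0.075 m and z of chip3 in the frame of tray between -0.005 and 0.045 m and x of chip4 in the frame of tray between -0.08 and 0.08 m and y of chip4 in the frame of tray between -0.075 and 0.075 m and z of chip4 in the frame of tray between -0.005 and 0.045 m and x of chip5 in the frame of tray between -0.08 and 0.08 m and y of chip5 in the frame of tray between -0.075 and 0.075 m and z of chip5 in the frame of tray between -0.005 and 0.045 m), for 0.3 s.
3. the waste tray, with the offcuts, is fully under the shelf (all of step 2 and x of tray in the frame of shelf between 0.075 and 0.13 m and y of tray in the frame of shelf between -0.06 and 0.06 m and angle between the x axis of tray and the x axis of shelf, either way round below 0.2 rad and height (world z) of tray below 0.006 m), for 0.2 s.
At the end, for the whole second after the job is handed in: Tubs upright on the green tray's floor; offcuts inside the waste tray, below 45 mm; that tray flat, square within 0.2 rad and wholly under the shelf (5 mm may stick out, handle apart), at rest; the scraper standing with its centre within 45 mm (along and across) of the mat's (all of step 3 and x of tub1 in the frame of tub_tray between -0.131 and 0.131 m and y of tub1 in the frame of tub_tray between -0.046 and 0.046 m and z of tub1 in the frame of tub_tray between -0.005 and 0.012 m and angle between each of tub1, tub2, tub3, scraper's own z axis and vertical below 0.15 rad and x of tub2 in the frame of tub_tray between -0.131 and 0.131 m and y of tub2 in the frame of tub_tray between -0.046 and 0.046 m and z of tub2 in the frame of tub_tray between -0.005 and 0.012 m and x of tub3 in the frame of tub_tray between -0.131 and 0.131 m and y of tub3 in the frame of tub_tray between -0.046 and 0.046 m and z of tub3 in the frame of tub_tray between -0.005 and 0.012 m and x of scraper in the frame of mat between -0.045 and 0.045 m and y of scraper in the frame of mat between -0.045 and 0.045 m and z of scraper in the frame of mat between -0.003 and 0.012 m and linear speed of tray below 0.02 m/s); the robot touches nothing.
It fails at once if something strikes the shelf's top board (over 4 N) (contact force between shelf_top and anything else above 4 N).
It fails at once if a tub is tipped over (over 0.6 rad) (angle between any of tub1, tub2, tub3's own z axis and vertical above 0.6 rad).
It fails at once if the fingers move an offcut that is on the board ((contact force between the fingers and chip1 above 0.5 N and x of chip1 in the frame of board between -0.075 and 0.075 m and y of chip1 in the frame of board between -0.18 and 0.18 m and z of chip1 in the frame of board between 0.06 and 0.09 m) or (contact force between the fingers and chip2 above 0.5 N and x of chip2 in the frame of board between -0.075 and 0.075 m and y of chip2 in the frame of board between -0.18 and 0.18 m and z of chip2 in the frame of board between 0.06 and 0.09 m) or (contact force between the fingers and chip3 above 0.5 N and x of chip3 in the frame of board between -0.075 and 0.075 m and y of chip3 in the frame of board between -0.18 and 0.18 m and z of chip3 in the frame of board between 0.06 and 0.09 m) or (contact force between the fingers and chip4 above 0.5 N and x of chip4 in the frame of board between -0.075 and 0.075 m and y of chip4 in the frame of board between -0.18 and 0.18 m and z of chip4 in the frame of board between 0.06 and 0.09 m) or (contact force between the fingers and chip5 above 0.5 N and x of chip5 in the frame of board between -0.075 and 0.075 m and y of chip5 in the frame of board between -0.18 and 0.18 m and z of chip5 in the frame of board between 0.06 and 0.09 m)).
It fails at once if a bystander is moved by more than 40 mm (distance of any of bowl, spray, jar, pot, knife from where it was at the start of the episode above 0.04 m).
Of tub1, tub2, tub3 only 2 to 3 are there at a start; the rules pass over those that are not, and their reading is None.
Of chip1, chip2, chip3, chip4, chip5 only 3 to 5 are there at a start; the rules pass over those that are not, and their reading is None.
At some moment in a run one of tray, scraper may be knocked a few centimetres aside while the robot is not near it.
It also fails if it takes over 208 s, if anything falls off the work surface, if the arm or the gripper's body presses on something with over 40 N, if the wrist force passes 120 N, or if a joint passes its speed limit or range.

## Working session

There is one attempt and no reset: what is moved stays moved. The work goes in short steps, Python scripts to look and compute and a tool call to move; the robot and the scene stay as the last step left them, time stands still between calls to the robot, and variables do not carry over. Pictures are saved under pics/ and viewed, about 12 in all and at most 16, crops included, and the job is handed in when it is done.

Besides the shell and the picture viewer there is one more tool, called after "Call:" as name(argument=value, ...) on one line, values as JSON. servo_tool: Moves the arm, as the interface text tells. Its arguments: {"type":"object","properties":{"targets":{"type":"array"},"squeeze":{"type":"number"}},"required":["targets"]}

```bash
mkdir -p pics
python3 - <<'E'
from plant import r
import cv2,numpy as np
for n in("scene","side"):
    cv2.imwrite(f"pics/{n}0.png",r.capture(n)); c=r.get_calibration(n); print(n,np.round(c["K"],1).tolist(),np.round(c["extrinsics"],3).tolist())
print(r.get_state(),r.grasp_offset)
E
```

```text
scene [[393.3, 0.0, 254.8], [0.0, 393.3, 193.4], [0.0, 0.0, 1.0]] [[-0.769, 0.395, -0.503, 1.176], [0.639, 0.492, -0.592, 0.75], [0.014, -0.776, -0.63, 0.854], [0.0, 0.0, 0.0, 1.0]]
side [[413.5, 0.0, 248.6], [0.0, 413.5, 194.1], [0.0, 0.0, 1.0]] [[-0.934, -0.274, 0.228, 0.273], [-0.357, 0.713, -0.604, 0.733], [0.003, -0.646, -0.764, 0.987], [0.0, 0.0, 0.0, 1.0]]
{'time_s': 0.1, 'joints': array([-4.98421527e+01,  2.05877634e+01,  6.39315297e-01, -1.80475738e-02,
       -7.01360816e+01, -1.65075157e+01]), 'qd': array([-0.06280537, -0.06399477,  0.08081501,  0.036505  , -0.02972099,
        0.04764191]), 'joint_torque': array([-1.54859819e-03, -5.84162307e+01,  2.93747646e+01,  7.01549158e+00,
        1.01509859e-02, -7.19236323e-05]), 'tcp_pos': array([ 0.27058684, -0.61791334,  0.22571274]), 'eef_rot': array([ 1.79914133e+02, -7.75313285e-03, -1.56355807e+02]), 'contact_force': array([ 0.21902764, -0.53435788, -0.19800598]), 'moment': array([0.00081443, 0.01297065, 0.00318291]), 'gripper_width': 0.08761828050757407} -0.0188
```

View pics/scene0.png

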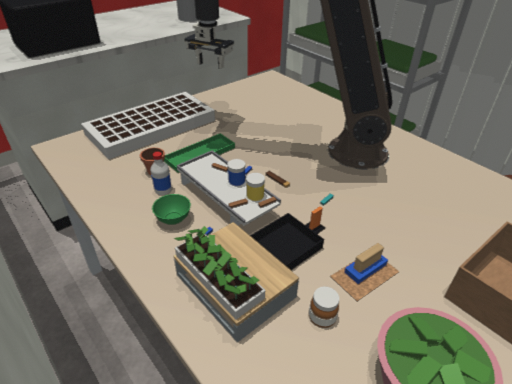

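View pics/side0.png

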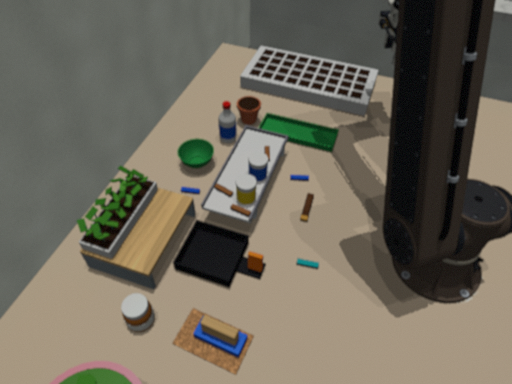

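The scene shows the blue tub at about (237,172) and the yellow tub at (256,187) on the board, with brown chips at (220,167), (238,203) and (268,202). The blue and turquoise bars on the table are decoys. The waste tray is at (287,240) and the scraper at (368,262). Next I'll make rectified top views for measuring.

```bash
cat > h.py <<'E'
from plant import r
import cv2,numpy as np
np.set_printoptions(precision=4,suppress=True)
def cal(n):
    c=r.get_calibration(n); return np.array(c["K"]),np.array(c["extrinsics"])
def px2w(n,uv,z,c=None):
    K,E=c or cal(n); uv=np.atleast_2d(np.array(uv,float))
    d=np.c_[uv,np.ones(len(uv))]@np.linalg.inv(K).T@E[:3,:3].T
    t=(z-E[2,3])/d[:,2]; return (E[:3,3]+d*t[:,None])[:,:2]
def proj(n,P,c=None):
    K,E=c or cal(n); P=np.atleast_2d(P); q=(P-E[:3,3])@E[:3,:3]@K.T; return q[:,:2]/q[:,2:]
# bird view: x up, y left. S px per m; (x0,x1,y0,y1)
def bird(n,img,z,win,S,c=None,interp=cv2.INTER_CUBIC):
    x0,x1,y0,y1=win; w=np.array([[x0,y0],[x1,y0],[x1,y1],[x0,y1]])
    src=proj(n,np.c_[w,np.full(4,z)],c); dst=np.c_[(y1-w[:,1])*S,(x1-w[:,0])*S]
    H=cv2.getPerspectiveTransform(src.astype(np.float32),dst.astype(np.float32))
    return cv2.warpPerspective(img,H,(int((y1-y0)*S),int((x1-x0)*S)),flags=interp)
def rect(n,mask,z,c=None):
    m=mask.astype(np.uint8); cs=max(cv2.findContours(m,0,2)[0],key=cv2.contourArea)[:,0]
    (cx,cy),(w,h),a=cv2.minAreaRect((px2w(n,cs,z,c)*1000).astype(np.float32))
    return np.round([cx,cy,w,h,a],1)
E
python3 - <<'E'
from h import *
Z=dict(board=.07,tray=.038,shelf_top=.08,tub_tray=.025,tub1=.07,tub2=.135,tub3=.135,mat=.004,scraper=.07,bowl=.05,spray=.1,jar=.08,pot=.07,knife=.014,chip1=.077)
cs={n:cal(n) for n in("scene","side")}
for n in cs:
    img=r.capture(n)
    cv2.imwrite(f"pics/b_{n}.png",bird(n,img,.065,(.2,.9,-.5,.5),800,cs[n]))
    for k,z in Z.items():
        for o in r.cut_out(k,n)[:5]:
            if o["p"]>.25: print(n,k,round(o["p"],2),list(map(int,o["extent"])),o["mask"].sum(),rect(n,o["mask"],z,cs[n]))
E
```

```text
scene board 0.55 [175, 150, 278, 227] 2900 [605.5 -87.1 193.6 386.8   1. ]
scene tray 0.73 [249, 206, 322, 268] 2606 [535.  204.7 256.2 173.4   1.2]
scene shelf_top 0.77 [172, 224, 297, 325] 7057 [790.5 193.  204.8 320.6   1.2]
scene tub_tray 0.86 [162, 133, 235, 170] 1013 [ 517.3 -358.2  130.6  281.3   89.6]
scene tub1 0.94 [227, 158, 249, 185] 435 [ 526.9 -118.6  150.1   59.3   51.5]
scene tub1 0.74 [244, 171, 261, 198] 498 [526.  -19.1 149.   62.   47.1]
scene tub2 0.94 [227, 158, 249, 185] 435 [580.7 -46.6 137.7  54.4  51.5]
scene tub2 0.74 [244, 171, 261, 198] 498 [579.9  44.7 136.7  56.9  47.1]
scene tub3 0.94 [227, 158, 249, 185] 435 [580.7 -46.6 137.7  54.4  51.5]
scene tub3 0.74 [244, 171, 261, 198] 498 [579.9  44.7 136.7  56.9  47.1]
scene mat 0.77 [328, 262, 397, 301] 969 [487.8 409.8 101.6 169.4  86. ]
scene scraper 0.81 [345, 246, 387, 286] 943 [502.6 418.4  65.3 153.6  87.8]
scene bowl 0.68 [149, 192, 194, 229] 950 [ 780.4 -113.9  124.5  137.3   15.5]
scene bowl 0.28 [312, 289, 338, 330] 1000 [679.8 429.9 116.6  67.6  38.2]
scene spray 0.79 [150, 154, 170, 199] 632 [ 74
[... 1872 characters left out ...]
.2 -111.   117.   129.8   21.1]
side spray 0.68 [218, 100, 235, 145] 582 [ 720.2 -240.5   56.7  209.    22.1]
side pot 0.82 [234, 95, 261, 124] 588 [ 687.  -356.3   89.2  166.9   19.8]
side pot 0.28 [77, 165, 194, 287] 8151 [805.8 209.4 295.9 336.7   0.9]
side knife 0.57 [302, 193, 315, 222] 214 [383.1 -51.7  22.8 109.5   4.6]
side chip1 0.69 [288, 174, 310, 178] 98 [ 428.  -101.8   54.    20.2   21. ]
side chip1 0.65 [213, 186, 233, 195] 91 [620.   24.1  17.4  56.7  78.1]
side chip1 0.64 [233, 206, 250, 217] 139 [545.7  76.1  24.4  63.6  84.4]
side chip1 0.63 [261, 146, 268, 154] 45 [ 555.1 -172.4   15.9   40.9   19.5]
side chip1 0.62 [294, 256, 319, 268] 113 [325.7 175.4  50.8  17.9   4.5]
```

View pics/b_side.png

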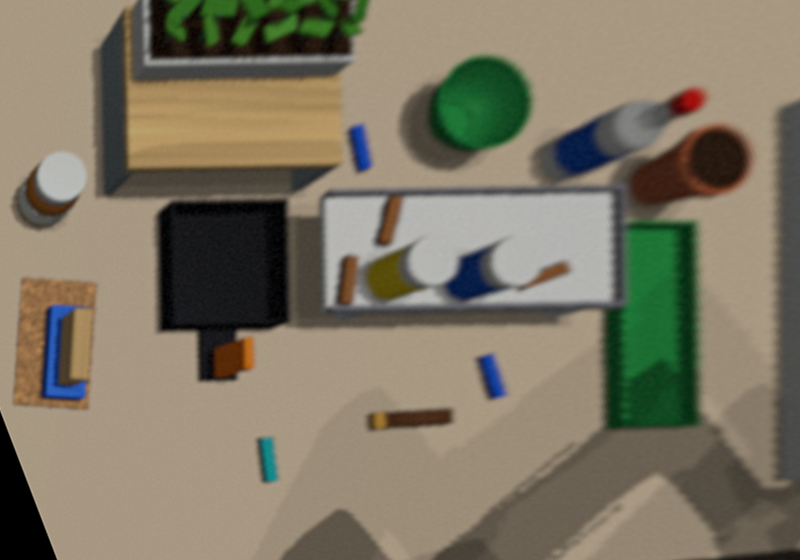

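View pics/b_scene.png

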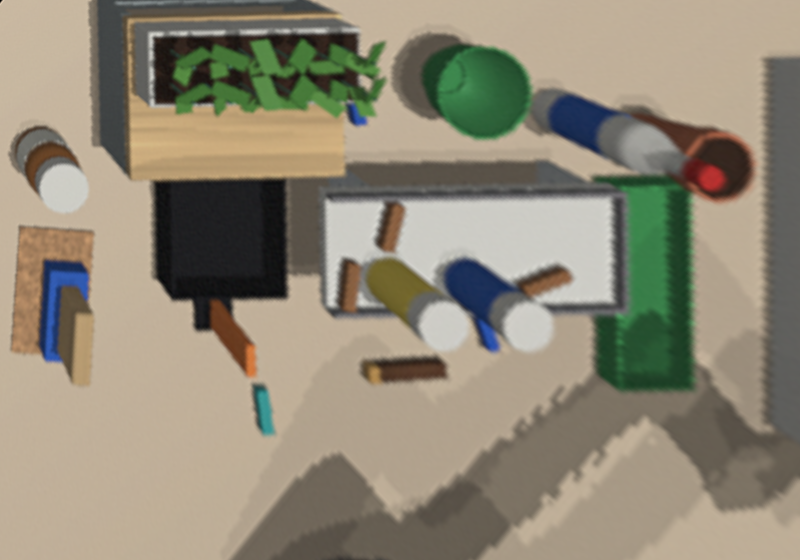

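```bash
cat > fit.py <<'E'
from h import *
from scipy.optimize import minimize
def box(x0,x1,y0,y1,z0,z1): return np.array([[x,y,z] for x in(x0,x1) for y in(y0,y1) for z in(z0,z1)])
def cyl(rad,z0,z1):
    a=np.linspace(0,2*np.pi,24,endpoint=False); return np.array([[rad*np.cos(t),rad*np.sin(t),z] for t in a for z in(z0,z1)])
M=dict(board=[box(-.075,.075,-.1825,.1825,.053,.075)],
 tray=[box(-.08,.08,-.075,.075,0,.038),box(-.145,-.105,-.006,.006,0,.076),box(-.145,-.08,-.02,.02,0,.006)],
 tub_tray=[box(-.135,.135,-.05,.05,0,.025)],tub=[cyl(.029,.065,.135)],mat=[box(-.085,.085,-.05,.05,0,.004)],
 scraper=[box(-.06,.06,-.026,.026,.004,.026),box(-.045,.045,-.012,.012,.004,.074)],
 shelf=[box(0,.2,-.132,.132,0,.08)],chip=[box(-.03,.03,-.008,.008,.065,.077)])
def sil(name,p,n,c):
    m=np.zeros((384*2,512*2),np.uint8); R=np.array([[np.cos(p[2]),-np.sin(p[2])],[np.sin(p[2]),np.cos(p[2])]])
    for P in M[name]:
        Q=P.copy(); Q[:,:2]=P[:,:2]@R.T+p[:2]
        cv2.fillConvexPoly(m,cv2.convexHull(((proj(n,Q,c)+.5)*2*16).astype(np.int32)),1,cv2.LINE_8,4)
    return m>0
def fit(name,obs,p0,hull=False,yaw=True):
    """obs: {cam:(mask,c)}"""
    T={}
    for n,(m,c) in obs.items():
        m=m.astype(np.uint8)
        if hull:
            ct=np.vstack(cv2.findContours(m,0,2)[0]); m=cv2.fillConvexPoly(m.copy(),cv2.convexHull(ct),1)
        T[n]=(cv2.resize(m,(1024,768),interpolation=0)>0,c)
    def f(q):
        p=[q[0]/100,q[1]/100,(q[2]/10 if yaw else p0[2])]; s=0
        for n,(m,c) in T.items():
            S=sil(name,p,n,c); s-=(S&m).sum()/max((S|m).sum(),1)
        return s/len(T)
    q0=np.array([p0[0]*100,p0[1]*100,p0[2]*10]); sx=np.vstack([q0]+[q0+d for d in np.diag([2,2,1.])])
    o=minimize(f,q0,method="Nelder-Mead",options=dict(initial_simplex=sx,xatol=.02,fatol=1e-4))
    o=minimize(f,o.x,method="Nelder-Mead",options=dict(initial_simplex=np.vstack([o.x]+[o.x+d for d in np.diag([.7,-.7,.5])]),xatol=.02,fatol=1e-4))
    return np.round([o.x[0]/100,o.x[1]/100,np.degrees(o.x[2]/10),-o.fun],4)
E
python3 - <<'E'
from fit import *
c={n:cal(n) for n in("scene","side")}
for n in c: r.capture(n)
def get(k,n,i=0,pick=None):
    L=r.cut_out(k,n)
    if pick is not None: L=sorted(L,key=lambda o:np.hypot((o["extent"][0]+o["extent"][2])/2-pick[0],(o["extent"][1]+o["extent"][3])/2-pick[1]))
    return (L[0]["mask"],c[n])
j=dict(board=(.589,-.09,.02),tray=(.58,.2,0),tub_tray=(.5,-.35,0),mat=(.48,.41,0),scraper=(.48,.41,0))
for k,p in j.items():
    o={n:get(k,n) for n in c}
    print(k,fit(k,o,p,hull=k=="board"),[fit(k,{n:o[n]},p,hull=k=="board") for n in c])
for nm,a,b,p in(("blue",(238,172),(259,165),(.555,-.085,0)),("yel",(252,185),(247,190),(.55,.015,0))):
    print(nm,fit("tub",dict(scene=get("tub1","scene",pick=a),side=get("tub1","side",pick=b)),p,yaw=False))
E
```

```text
board [ 0.5883 -0.0892  1.1082  0.9136] [array([ 0.5938, -0.0914,  0.685 ,  0.8852]), array([ 0.588 , -0.0891,  1.164 ,  0.9515])]
tray [0.5672 0.193  3.9839 0.4219] [array([0.5673, 0.193 , 3.9491, 0.8436]), array([ 0.58,  0.2 ,  0.  , -0.  ])]
tub_tray [ 0.5065 -0.3725  0.2799  0.4255] [array([ 0.5 , -0.35,  0.  , -0.  ]), array([ 0.5065, -0.3725,  0.2799,  0.8511])]
mat [ 0.4848  0.4124 -4.7619  0.5515] [array([ 0.4846,  0.4098, -4.3614,  0.5624]), array([ 0.4857,  0.4129, -4.6121,  0.5466])]
scraper [ 0.4713  0.4011 -3.8917  0.8963] [array([ 0.4687,  0.3972, -0.0285,  0.8839]), array([ 0.4702,  0.4017, -4.1551,  0.9475])]
blue [ 0.5527 -0.0806 -0.6351  0.8813]
yel [0.554  0.0135 2.1221 0.9253]
```

Call:
servo_tool(targets=[{"dx": 1.5, "dy": 3, "dz": 0.5, "spin": -0.04, "grip": 100}, {"dx": 3, "dy": 6, "dz": 1, "spin": -0.08, "grip": 100}, {"dx": 5, "dy": 9, "dz": 1, "spin": -0.12, "grip": 100}, {"dx": 6, "dy": 12, "dz": 1, "spin": -0.16, "grip": 100}, {"dx": 8, "dy": 15, "dz": 1, "spin": -0.2, "grip": 100}, {"dx": 9, "dy": 18, "dz": 1, "spin": -0.24, "grip": 100}, {"dx": 11, "dy": 21, "dz": 1, "spin": -0.28, "grip": 100}, {"dx": 12.5, "dy": 24, "dz": 1, "spin": -0.32, "grip": 100}, {"dx": 14, "dy": 27, "dz": 1, "spin": -0.36, "grip": 100}, {"dx": 14, "dy": 27, "dz": 1, "spin": -0.4, "grip": 100}])

```text
time_s: 3.33
tcp_pos: [0.4128, -0.3445, 0.2371]
eef_rot: [180.0, 0.1, -179.2]
contact_force: [-0.6, -1.1, -1.1]
gripper_width: 0.0875
```

Call:
servo_tool(targets=[{"dx": 1.5, "dy": 3, "grip": 100}, {"dx": 3, "dy": 6, "grip": 100}, {"dx": 5, "dy": 9, "grip": 100}, {"dx": 6, "dy": 12, "grip": 100}, {"dx": 8, "dy": 15, "grip": 100}, {"dx": 9, "dy": 18, "grip": 100}, {"dx": 11, "dy": 21, "grip": 100}, {"dx": 12.5, "dy": 24, "grip": 100}, {"dx": 14, "dy": 26.7, "grip": 100}, {"dx": 14.2, "dy": 26.7, "grip": 100}])

```text
validation failed for argument at $.ta...
```

Run:
```python
from h import *
s=r.get_state();print(s["time_s"],s["tcp_pos"],s["eef_rot"])
c=cal("wrist");print(c[1]);img=r.capture("wrist");cv2.imwrite("pics/w1.png",img)
for k in("tub1","chip1"):
  for o in r.cut_out(k,"wrist"):
    if o["p"]>.3:
      print(k,o["p"],o["extent"],rect("wrist",o["mask"],.135 if k=="tub1" else .077,c))
```

```text
3.3333 [ 0.4128 -0.3445  0.2371] [ 179.9841    0.0933 -179.1941]
[[-0.0146  0.9676  0.2519  0.3448]
 [ 0.9999  0.014   0.0041 -0.3463]
 [ 0.0005  0.2519 -0.9678  0.3957]
 [ 0.      0.      0.      1.    ]]
chip1 0.72 [375.6, 166.4, 399.1, 208.1] [ 420.2 -201.2   51.7   16.2   18.3]
```

View pics/w1.png

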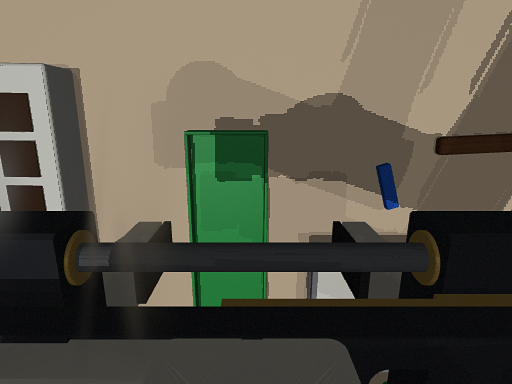

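Call:
servo_tool(targets=[{"dx": 1.5, "dy": 3, "dz": 0, "spin": 0, "grip": 100}, {"dx": 3, "dy": 6, "dz": 0, "spin": 0, "grip": 100}, {"dx": 5, "dy": 9, "dz": 0, "spin": 0, "grip": 100}, {"dx": 6, "dy": 12, "dz": 0, "spin": 0, "grip": 100}, {"dx": 8, "dy": 15, "dz": 0, "spin": 0, "grip": 100}, {"dx": 9, "dy": 18, "dz": 0, "spin": 0, "grip": 100}, {"dx": 11, "dy": 21, "dz": 0, "spin": 0, "grip": 100}, {"dx": 12.5, "dy": 24, "dz": 0, "spin": 0, "grip": 100}, {"dx": 14.2, "dy": 26.7, "dz": 0, "spin": 0, "grip": 100}, {"dx": 14.2, "dy": 26.7, "dz": 0, "spin": 0, "grip": 100}])

```text
time_s: 4.32
tcp_pos: [0.5553, -0.0788, 0.2362]
eef_rot: [180.0, 0.0, -179.1]
contact_force: [0.0, -0.9, 0.6]
gripper_width: 0.0876
```

Run:
```python
from h import *
s=r.get_state();print(s["time_s"],s["tcp_pos"],s["eef_rot"])
c=cal("wrist");print(c[0][0],c[1][:3,3]);img=r.capture("wrist");cv2.imwrite("pics/w2.png",img)
# tub_tray corners seen at previous pose
c0=(c[0],np.array([[-0.0146,.9676,.2519,.3448],[.9999,.014,.0041,-.3463],[.0005,.2519,-.9678,.3957],[0,0,0,1]]))
print(px2w("wrist",[[185,131],[268,131],[268,300],[193,300]],.025,c0))
```

```text
4.3167 [ 0.5553 -0.0788  0.2362] [ 179.9988    0.0303 -179.101 ]
[308.7059   0.     251.5398] [ 0.4875 -0.0807  0.3948]
[[ 0.3686 -0.4243]
 [ 0.3672 -0.3264]
 [ 0.5941 -0.32  ]
 [ 0.5955 -0.4224]]
```

View pics/w2.png

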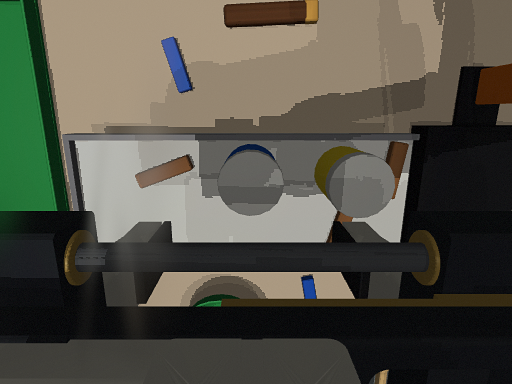

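Call:
servo_tool(targets=[{"dx": -0.3, "dy": -0.2, "dz": 0, "spin": 0, "grip": 85}, {"dx": -0.6, "dy": -0.2, "dz": -1, "spin": 0, "grip": 85}, {"dx": -0.6, "dy": -0.2, "dz": -2, "spin": 0, "grip": 85}, {"dx": -0.6, "dy": -0.2, "dz": -4, "spin": 0, "grip": 85}, {"dx": -0.6, "dy": -0.2, "dz": -6, "spin": 0, "grip": 85}, {"dx": -0.6, "dy": -0.2, "dz": -8, "spin": 0, "grip": 85}, {"dx": -0.6, "dy": -0.2, "dz": -10, "spin": 0, "grip": 85}, {"dx": -0.6, "dy": -0.2, "dz": -12, "spin": 0, "grip": 85}, {"dx": -0.6, "dy": -0.2, "dz": -13.5, "spin": 0, "grip": 85}, {"dx": -0.6, "dy": -0.2, "dz": -14.1, "spin": 0, "grip": 85}])

```text
time_s: 5.2
tcp_pos: [0.5442, -0.0846, 0.0925]
eef_rot: [-180.0, -0.2, -179.4]
contact_force: [0.3, -0.3, -0.2]
gripper_width: 0.0746
```

Call:
servo_tool(targets=[{"dx": 0, "dy": 0, "dz": 0, "spin": 0, "grip": 85}, {"dx": 0, "dy": 0, "dz": 0, "spin": 0, "grip": 70}, {"dx": 0, "dy": 0, "dz": 0, "spin": 0, "grip": 65}, {"dx": 0, "dy": 0, "dz": 0, "spin": 0, "grip": 60}, {"dx": 0, "dy": 0, "dz": 0, "spin": 0, "grip": 55}, {"dx": 0, "dy": 0, "dz": 0, "spin": 0, "grip": 50}, {"dx": 0, "dy": 0, "dz": 0, "spin": 0, "grip": 50}, {"dx": 0, "dy": 0, "dz": 0, "spin": 0, "grip": 50}, {"dx": 0, "dy": 0, "dz": 0, "spin": 0, "grip": 50}, {"dx": 0, "dy": 0, "dz": 0, "spin": 0, "grip": 50}], squeeze=20)

```text
time_s: 6.03
tcp_pos: [0.5474, -0.0832, 0.0965]
eef_rot: [-180.0, 0.1, -179.2]
contact_force: [-0.9, 0.1, 6.3]
gripper_width: 0.0577
```

Call:
servo_tool(targets=[{"dx": 0, "dy": 0, "dz": 0.5, "spin": 0, "grip": 50}, {"dx": 0, "dy": 0, "dz": 1, "spin": 0, "grip": 50}, {"dx": 0, "dy": 0, "dz": 2, "spin": 0, "grip": 50}, {"dx": 0, "dy": 0, "dz": 3, "spin": 0, "grip": 50}, {"dx": 0, "dy": 0, "dz": 4, "spin": 0, "grip": 50}, {"dx": 0, "dy": 0, "dz": 5, "spin": 0, "grip": 50}, {"dx": 0, "dy": 0, "dz": 6, "spin": 0, "grip": 50}, {"dx": 0, "dy": 0, "dz": 7, "spin": 0, "grip": 50}, {"dx": 0, "dy": 0, "dz": 8, "spin": 0, "grip": 50}, {"dx": 0, "dy": 0, "dz": 8, "spin": 0, "grip": 50}])

```text
time_s: 6.87
tcp_pos: [0.548, -0.0833, 0.1782]
eef_rot: [180.0, 0.2, -179.2]
contact_force: [1.3, 0.1, -0.5]
gripper_width: 0.0579
```

Call:
servo_tool(targets=[{"dx": 0, "dy": -1.5, "dz": 0, "spin": 0, "grip": 50}, {"dx": 0, "dy": -4, "dz": 0, "spin": 0, "grip": 50}, {"dx": 0, "dy": -7.5, "dz": 0, "spin": 0, "grip": 50}, {"dx": 0, "dy": -11, "dz": 0, "spin": 0, "grip": 50}, {"dx": -0.2, "dy": -15, "dz": 0, "spin": 0, "grip": 50}, {"dx": -0.4, "dy": -19, "dz": 0, "spin": 0, "grip": 50}, {"dx": -0.7, "dy": -23, "dz": 0, "spin": 0, "grip": 50}, {"dx": -0.7, "dy": -26, "dz": 0, "spin": 0, "grip": 50}, {"dx": -0.7, "dy": -28, "dz": 0, "spin": 0, "grip": 50}, {"dx": -0.7, "dy": -29, "dz": 0, "spin": 0, "grip": 50}])

```text
time_s: 7.7
tcp_pos: [0.539, -0.376, 0.1746]
eef_rot: [180.0, -0.1, -179.4]
contact_force: [0.8, -0.3, -1.0]
gripper_width: 0.0577
```

Call:
servo_tool(targets=[{"dx": 0, "dy": 0, "dz": -1, "spin": 0, "grip": 50}, {"dx": 0, "dy": 0, "dz": -3, "spin": 0, "grip": 50}, {"dx": 0, "dy": 0, "dz": -5, "spin": 0, "grip": 50}, {"dx": 0, "dy": 0, "dz": -7, "spin": 0, "grip": 50}, {"dx": 0, "dy": 0, "dz": -9, "spin": 0, "grip": 50}, {"dx": 0, "dy": 0, "dz": -11, "spin": 0, "grip": 50}, {"dx": 0, "dy": 0, "dz": -12.3, "spin": 0, "grip": 50}, {"dx": 0, "dy": 0, "dz": -13.2, "spin": 0, "grip": 50}, {"dx": 0, "dy": 0, "dz": -13.7, "spin": 0, "grip": 50}, {"dx": 0, "dy": 0, "dz": -13.9, "spin": 0, "grip": 50}])

```text
time_s: 8.53
tcp_pos: [0.5396, -0.3725, 0.0357]
eef_rot: [180.0, -0.1, -179.2]
contact_force: [-0.4, -0.1, -0.4]
gripper_width: 0.0581
```

Call:
servo_tool(targets=[{"dx": 0, "dy": 0, "dz": 0, "spin": 0, "grip": 50}, {"dx": 0, "dy": 0, "dz": 0, "spin": 0, "grip": 50}, {"dx": 0, "dy": 0, "dz": 0, "spin": 0, "grip": 70}, {"dx": 0, "dy": 0, "dz": 0, "spin": 0, "grip": 80}, {"dx": 0, "dy": 0, "dz": 0, "spin": 0, "grip": 90}, {"dx": 0, "dy": 0, "dz": 0, "spin": 0, "grip": 90}, {"dx": 0, "dy": 0, "dz": 1, "spin": 0, "grip": 90}, {"dx": 0, "dy": 0, "dz": 3, "spin": 0, "grip": 90}, {"dx": 0, "dy": 0, "dz": 6, "spin": 0, "grip": 90}, {"dx": 0, "dy": 0, "dz": 10, "spin": 0, "grip": 90}])

```text
time_s: 9.37
tcp_pos: [0.5381, -0.3726, 0.1358]
eef_rot: [179.9, -0.3, -179.3]
contact_force: [1.2, 0.0, 0.2]
gripper_width: 0.0792
```

Call:
servo_tool(targets=[{"dx": 0, "dy": 2, "dz": 3, "spin": 0, "grip": 85}, {"dx": 0, "dy": 5, "dz": 6, "spin": 0, "grip": 85}, {"dx": 0, "dy": 8.5, "dz": 8, "spin": 0, "grip": 85}, {"dx": 0, "dy": 12.5, "dz": 8, "spin": 0, "grip": 85}, {"dx": 0, "dy": 16.5, "dz": 8, "spin": 0, "grip": 85}, {"dx": 0.5, "dy": 20.5, "dz": 8, "spin": 0, "grip": 85}, {"dx": 1, "dy": 24.5, "dz": 8, "spin": 0, "grip": 85}, {"dx": 1.2, "dy": 28.5, "dz": 8, "spin": 0, "grip": 85}, {"dx": 1.2, "dy": 32.5, "dz": 8, "spin": 0, "grip": 85}, {"dx": 1.2, "dy": 36, "dz": 8, "spin": 0, "grip": 85}])

```text
time_s: 10.2
tcp_pos: [0.5515, -0.011, 0.2177]
eef_rot: [180.0, 0.1, -179.2]
contact_force: [1.1, -0.1, 0.1]
gripper_width: 0.0744
```

Call:
servo_tool(targets=[{"dx": 0, "dy": 2, "dz": 0, "spin": 0, "grip": 85}, {"dx": 0, "dy": 2.7, "dz": 0, "spin": 0, "grip": 85}, {"dx": 0, "dy": 2.7, "dz": -1, "spin": 0, "grip": 85}, {"dx": 0, "dy": 2.7, "dz": -3, "spin": 0, "grip": 85}, {"dx": 0, "dy": 2.7, "dz": -5, "spin": 0, "grip": 85}, {"dx": 0, "dy": 2.7, "dz": -7, "spin": 0, "grip": 85}, {"dx": 0, "dy": 2.7, "dz": -9, "spin": 0, "grip": 85}, {"dx": 0, "dy": 2.7, "dz": -11, "spin": 0, "grip": 85}, {"dx": 0, "dy": 2.7, "dz": -11.8, "spin": 0, "grip": 85}, {"dx": 0, "dy": 2.7, "dz": -12.1, "spin": 0, "grip": 85}])

```text
time_s: 11.03
tcp_pos: [0.5506, 0.0122, 0.0938]
eef_rot: [-179.9, -0.2, -179.3]
contact_force: [0.3, -0.6, 0.1]
gripper_width: 0.0747
```

Call:
servo_tool(targets=[{"dx": 0, "dy": 0, "dz": 0, "spin": 0, "grip": 85}, {"dx": 0, "dy": 0, "dz": 0, "spin": 0, "grip": 70}, {"dx": 0, "dy": 0, "dz": 0, "spin": 0, "grip": 65}, {"dx": 0, "dy": 0, "dz": 0, "spin": 0, "grip": 60}, {"dx": 0, "dy": 0, "dz": 0, "spin": 0, "grip": 55}, {"dx": 0, "dy": 0, "dz": 0, "spin": 0, "grip": 50}, {"dx": 0, "dy": 0, "dz": 0, "spin": 0, "grip": 50}, {"dx": 0, "dy": 0, "dz": 0, "spin": 0, "grip": 50}, {"dx": 0, "dy": 0, "dz": 0, "spin": 0, "grip": 50}, {"dx": 0, "dy": 0, "dz": 0, "spin": 0, "grip": 50}], squeeze=20)

```text
time_s: 11.87
tcp_pos: [0.5526, 0.014, 0.0967]
eef_rot: [180.0, 0.1, -179.2]
contact_force: [-0.9, 1.0, 7.2]
gripper_width: 0.0576
```

Call:
servo_tool(targets=[{"dx": 0, "dy": 0, "dz": 0.5, "spin": 0, "grip": 50}, {"dx": 0, "dy": 0, "dz": 1, "spin": 0, "grip": 50}, {"dx": 0, "dy": 0, "dz": 2, "spin": 0, "grip": 50}, {"dx": 0, "dy": 0, "dz": 3, "spin": 0, "grip": 50}, {"dx": 0, "dy": 0, "dz": 4, "spin": 0, "grip": 50}, {"dx": 0, "dy": 0, "dz": 5, "spin": 0, "grip": 50}, {"dx": 0, "dy": 0, "dz": 6, "spin": 0, "grip": 50}, {"dx": 0, "dy": 0, "dz": 7, "spin": 0, "grip": 50}, {"dx": 0, "dy": 0, "dz": 8, "spin": 0, "grip": 50}, {"dx": 0, "dy": 0, "dz": 8, "spin": 0, "grip": 50}])

```text
time_s: 12.7
tcp_pos: [0.553, 0.0139, 0.1782]
eef_rot: [180.0, 0.2, -179.2]
contact_force: [0.1, 0.8, -0.6]
gripper_width: 0.0576
```

Call:
servo_tool(targets=[{"dx": -1, "dy": -3, "dz": 0, "spin": 0, "grip": 50}, {"dx": -2, "dy": -6.8, "dz": 0, "spin": 0, "grip": 50}, {"dx": -3, "dy": -10.6, "dz": 0, "spin": 0, "grip": 50}, {"dx": -4, "dy": -14.4, "dz": 0, "spin": 0, "grip": 50}, {"dx": -5, "dy": -18.2, "dz": 0, "spin": 0, "grip": 50}, {"dx": -6, "dy": -22, "dz": 0, "spin": 0, "grip": 50}, {"dx": -7, "dy": -25.8, "dz": 0, "spin": 0, "grip": 50}, {"dx": -8, "dy": -29.6, "dz": 0, "spin": 0, "grip": 50}, {"dx": -9, "dy": -33, "dz": 0, "spin": 0, "grip": 50}, {"dx": -10, "dy": -36, "dz": 0, "spin": 0, "grip": 50}])

```text
time_s: 13.53
tcp_pos: [0.4507, -0.3483, 0.1752]
eef_rot: [180.0, -0.0, -179.3]
contact_force: [-0.5, 0.0, -1.5]
gripper_width: 0.0581
```

Call:
servo_tool(targets=[{"dx": -1.2, "dy": -2, "dz": 0, "spin": 0, "grip": 50}, {"dx": -1.2, "dy": -2.7, "dz": 0, "spin": 0, "grip": 50}, {"dx": -1.2, "dy": -2.7, "dz": -2, "spin": 0, "grip": 50}, {"dx": -1.2, "dy": -2.7, "dz": -5, "spin": 0, "grip": 50}, {"dx": -1.2, "dy": -2.7, "dz": -8, "spin": 0, "grip": 50}, {"dx": -1.2, "dy": -2.7, "dz": -10.5, "spin": 0, "grip": 50}, {"dx": -1.2, "dy": -2.7, "dz": -12.3, "spin": 0, "grip": 50}, {"dx": -1.2, "dy": -2.7, "dz": -13.2, "spin": 0, "grip": 50}, {"dx": -1.2, "dy": -2.7, "dz": -13.7, "spin": 0, "grip": 50}, {"dx": -1.2, "dy": -2.7, "dz": -13.9, "spin": 0, "grip": 50}])

```text
time_s: 14.37
tcp_pos: [0.44, -0.3731, 0.0362]
eef_rot: [180.0, -0.0, -179.2]
contact_force: [0.6, 0.6, -1.9]
gripper_width: 0.0575
```

Call:
servo_tool(targets=[{"dx": 0, "dy": 0, "dz": 0, "spin": 0, "grip": 50}, {"dx": 0, "dy": 0, "dz": 0, "spin": 0, "grip": 50}, {"dx": 0, "dy": 0, "dz": 0, "spin": 0, "grip": 70}, {"dx": 0, "dy": 0, "dz": 0, "spin": 0, "grip": 80}, {"dx": 0, "dy": 0, "dz": 0, "spin": 0, "grip": 90}, {"dx": 0, "dy": 0, "dz": 0, "spin": 0, "grip": 90}, {"dx": 0, "dy": 0, "dz": 1, "spin": 0, "grip": 90}, {"dx": 0, "dy": 0, "dz": 3, "spin": 0, "grip": 90}, {"dx": 0, "dy": 0, "dz": 6, "spin": 0, "grip": 90}, {"dx": 0, "dy": 0, "dz": 10, "spin": 0, "grip": 90}])

```text
time_s: 15.2
tcp_pos: [0.4382, -0.3725, 0.1362]
eef_rot: [179.9, -0.2, -179.3]
contact_force: [0.3, -0.5, -1.3]
gripper_width: 0.0791
```

Call:
servo_tool(targets=[{"dx": 0, "dy": 2, "dz": 2, "spin": 0, "grip": 85}, {"dx": 0, "dy": 5, "dz": 4, "spin": 0, "grip": 85}, {"dx": 0, "dy": 8.5, "dz": 7, "spin": 0, "grip": 85}, {"dx": 0, "dy": 12.5, "dz": 9, "spin": 0, "grip": 85}, {"dx": 0, "dy": 16.5, "dz": 9, "spin": 0, "grip": 85}, {"dx": 0.5, "dy": 20.5, "dz": 9, "spin": 0, "grip": 85}, {"dx": 1, "dy": 24.5, "dz": 9, "spin": 0, "grip": 85}, {"dx": 1.5, "dy": 28.5, "dz": 9, "spin": 0, "grip": 85}, {"dx": 2, "dy": 32.5, "dz": 9, "spin": 0, "grip": 85}, {"dx": 3, "dy": 36.5, "dz": 9, "spin": 0, "grip": 85}])

```text
time_s: 16.03
tcp_pos: [0.4689, -0.0064, 0.228]
eef_rot: [180.0, 0.1, -179.3]
contact_force: [1.3, -0.4, -0.7]
gripper_width: 0.0745
```

Call:
servo_tool(targets=[{"dx": 1, "dy": 4, "dz": 0, "spin": 0, "grip": 85}, {"dx": 2, "dy": 8, "dz": 0, "spin": 0, "grip": 85}, {"dx": 3, "dy": 11.5, "dz": 0, "spin": 0, "grip": 85}, {"dx": 4, "dy": 15, "dz": 0, "spin": 0, "grip": 85}, {"dx": 5, "dy": 17.5, "dz": 0, "spin": 0, "grip": 85}, {"dx": 6, "dy": 19.5, "dz": 0, "spin": 0, "grip": 85}, {"dx": 7, "dy": 19.5, "dz": 0, "spin": 0, "grip": 85}, {"dx": 7, "dy": 19.5, "dz": 0, "spin": 0, "grip": 85}, {"dx": 7, "dy": 19.5, "dz": 0, "spin": 0, "grip": 85}, {"dx": 7, "dy": 19.5, "dz": 0, "spin": 0, "grip": 85}])

```text
time_s: 16.87
tcp_pos: [0.5394, 0.1859, 0.2269]
eef_rot: [-180.0, -0.0, -179.3]
contact_force: [-1.1, -1.1, 0.3]
gripper_width: 0.0745
```

Run:
```python
from fit import *
s=r.get_state();print(s["time_s"],s["tcp_pos"],s["eef_rot"])
cw=cal("wrist");w=r.capture("wrist"); sd=r.capture("side"); cs=cal("side")
cv2.imwrite("pics/v3.png",np.hstack([bird("wrist",w,.038,(.35,.75,-.15,.4),700,cw),bird("side",sd,.065,(.35,.75,-.45,.15),700,cs)]))
for n,c in(("wrist",cw),("side",cs)):
  for o in r.cut_out("tray",n)[:2]:
    print(n,o["p"],o["extent"],fit("tray",{n:(o["mask"],c)},(.567,.193,.03)))
```

```text
16.8667 [0.5394 0.1859 0.2269] [-179.9994   -0.0097 -179.3141]
wrist 0.75 [195.3, 71.7, 327.4, 246.3] [0.5749 0.1954 0.6039 0.8111]
side 0.79 [174.1, 222.6, 262.5, 290.0] [0.5831 0.1987 0.6954 0.9641]
```

View pics/v3.png

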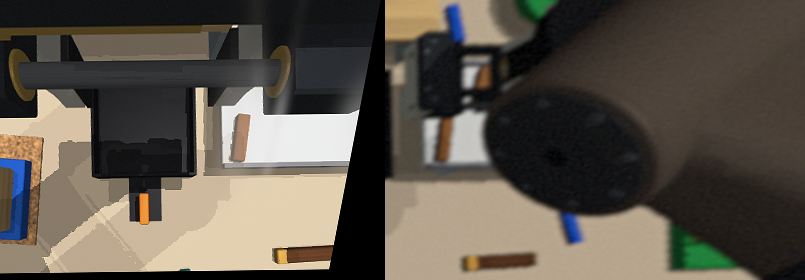

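Call:
servo_tool(targets=[{"dx": -2, "dy": 0.2, "dz": -1, "spin": 0, "grip": 80}, {"dx": -5, "dy": 0.5, "dz": -3, "spin": 0, "grip": 70}, {"dx": -8, "dy": 0.7, "dz": -6, "spin": 0, "grip": 60}, {"dx": -9, "dy": 0.7, "dz": -9, "spin": 0, "grip": 60}, {"dx": -9, "dy": 0.7, "dz": -11, "spin": 0, "grip": 60}, {"dx": -9, "dy": 0.7, "dz": -13, "spin": 0, "grip": 60}, {"dx": -9, "dy": 0.7, "dz": -15, "spin": 0, "grip": 60}, {"dx": -9, "dy": 0.7, "dz": -17, "spin": 0, "grip": 60}, {"dx": -9, "dy": 0.7, "dz": -18.2, "spin": 0, "grip": 60}, {"dx": -9, "dy": 0.7, "dz": -18.6, "spin": 0, "grip": 60}])

```text
time_s: 17.9
tcp_pos: [0.4488, 0.1926, 0.039]
eef_rot: [-179.9, -0.1, -179.3]
contact_force: [0.5, -0.3, 0.0]
gripper_width: 0.0525
```

Call:
servo_tool(targets=[{"dx": 0, "dy": 0, "dz": 0, "spin": 0, "grip": 50}, {"dx": 0, "dy": 0, "dz": 0, "spin": 0, "grip": 40}, {"dx": 0, "dy": 0, "dz": 0, "spin": 0, "grip": 30}, {"dx": 0, "dy": 0, "dz": 0, "spin": 0, "grip": 20}, {"dx": 0, "dy": 0, "dz": 0, "spin": 0, "grip": 10}, {"dx": 0, "dy": 0, "dz": 0, "spin": 0, "grip": 5}, {"dx": 0, "dy": 0, "dz": 0, "spin": 0, "grip": 5}, {"dx": 0, "dy": 0, "dz": 0, "spin": 0, "grip": 5}, {"dx": 0, "dy": 0, "dz": 0, "spin": 0, "grip": 5}, {"dx": 0, "dy": 0, "dz": 0, "spin": 0, "grip": 5}], squeeze=30)

```text
time_s: 18.73
tcp_pos: [0.4499, 0.1939, 0.0409]
eef_rot: [180.0, 0.0, -179.2]
contact_force: [-2.3, 0.2, 6.0]
gripper_width: 0.0119
```

Call:
servo_tool(targets=[{"dx": 0.3, "dy": -0.3, "dz": 0, "spin": 0, "grip": 5}, {"dx": 0.3, "dy": -1, "dz": 0, "spin": 0, "grip": 5}, {"dx": 0.3, "dy": -2, "dz": 0, "spin": 0, "grip": 5}, {"dx": 0.3, "dy": -3, "dz": 0, "spin": 0, "grip": 5}, {"dx": 0.3, "dy": -4, "dz": 0, "spin": 0, "grip": 5}, {"dx": 0.3, "dy": -5, "dz": 0, "spin": 0.007, "grip": 5}, {"dx": 0.3, "dy": -5.8, "dz": 0, "spin": 0.007, "grip": 5}, {"dx": 0.3, "dy": -6.5, "dz": 0, "spin": 0.007, "grip": 5}, {"dx": 0.3, "dy": -6.8, "dz": 0, "spin": 0.007, "grip": 5}, {"dx": 0.3, "dy": -6.8, "dz": 0, "spin": 0.007, "grip": 5}])

```text
time_s: 19.57
tcp_pos: [0.4531, 0.1246, 0.0409]
eef_rot: [180.0, 0.0, -178.9]
contact_force: [2.0, 0.7, 6.9]
gripper_width: 0.012
```

Call:
servo_tool(targets=[{"dx": 0, "dy": 0, "dz": 0, "spin": 0, "grip": 15}, {"dx": 0, "dy": 0, "dz": 0, "spin": 0, "grip": 30}, {"dx": 0, "dy": 0, "dz": 0, "spin": 0, "grip": 45}, {"dx": 0, "dy": 0, "dz": 0, "spin": 0, "grip": 50}, {"dx": 0, "dy": 0, "dz": 2, "spin": 0, "grip": 50}, {"dx": 0, "dy": 0, "dz": 5, "spin": 0, "grip": 50}, {"dx": 0, "dy": 0, "dz": 9, "spin": 0, "grip": 60}, {"dx": 0, "dy": 1, "dz": 13, "spin": 0, "grip": 70}, {"dx": 0, "dy": 4, "dz": 16, "spin": 0, "grip": 70}, {"dx": 2, "dy": 8, "dz": 18, "spin": 0, "grip": 70}])

```text
time_s: 20.4
tcp_pos: [0.4687, 0.199, 0.2218]
eef_rot: [179.8, 0.2, -178.9]
contact_force: [1.1, -0.2, -0.4]
gripper_width: 0.0601
```

Call:
servo_tool(targets=[{"dx": 1, "dy": 3, "dz": 1, "spin": 0, "grip": 70}, {"dx": 2, "dy": 7, "dz": 2, "spin": 0, "grip": 70}, {"dx": 3, "dy": 10, "dz": 2, "spin": 0, "grip": 70}, {"dx": 4, "dy": 13, "dz": 2, "spin": 0, "grip": 70}, {"dx": 5, "dy": 16, "dz": 2, "spin": 0, "grip": 70}, {"dx": 6, "dy": 18, "dz": 2, "spin": 0, "grip": 70}, {"dx": 6, "dy": 19, "dz": 2, "spin": 0, "grip": 70}, {"dx": 6, "dy": 19, "dz": 2, "spin": 0, "grip": 70}, {"dx": 6, "dy": 19, "dz": 2, "spin": 0, "grip": 70}, {"dx": 6, "dy": 19, "dz": 2, "spin": 0, "grip": 70}])

```text
time_s: 21.23
tcp_pos: [0.5291, 0.3883, 0.237]
eef_rot: [-180.0, -0.0, -178.9]
contact_force: [-0.3, -0.6, 0.1]
gripper_width: 0.0613
```

Run:
```python
from fit import *
s=r.get_state();print(s["time_s"],s["tcp_pos"],s["eef_rot"])
cw=cal("wrist");w=r.capture("wrist"); sd=r.capture("side"); cs=cal("side")
cv2.imwrite("pics/v4.png",np.hstack([bird("wrist",w,.07,(.35,.75,.2,.55),700,cw),bird("side",sd,.065,(.35,.75,-.45,.3),700,cs)]))
for n,c in(("wrist",cw),("side",cs)):
  for k,p in(("tray",(.583,.13,.02)),("scraper",(.471,.401,-.06)),("mat",(.485,.411,-.06)),("board",(.588,-.089,.02))):
   if n=="wrist" and k in("tray","board"): continue
   for o in r.cut_out(k,n)[:1]:
    print(n,k,o["p"],fit(k,{n:(o["mask"],c)},p,hull=k=="board"))
```

```text
21.2333 [0.5291 0.3883 0.237 ] [-179.9604   -0.0408 -178.8759]
wrist scraper 0.96 [ 0.466   0.3998 -3.4427  0.9551]
wrist mat 0.98 [ 0.4811  0.4102 -4.0286  0.5796]
side scraper 0.64 [ 0.4708  0.4023 -3.4621  0.9583]
side mat 0.86 [ 0.4847  0.4128 -4.7536  0.5254]
side board 0.83 [ 0.599  -0.2656  3.2608  0.4485]
```

View pics/v4.png

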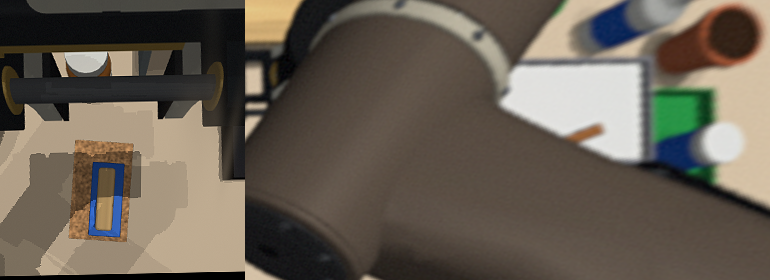

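Run:
```python
from fit import *
c=cal("scene");im=r.capture("scene")
cv2.imwrite("pics/v5.png",bird("scene",im,.065,(.4,.75,-.5,.3),900,c))
for k,p in(("tray",(.583,.13,.02)),("board",(.588,-.089,.02))):
   for o in r.cut_out(k,"scene")[:1]: print(k,o["p"],o["extent"],fit(k,{"scene":(o["mask"],c)},p,hull=k=="board"))
```

```text
tray 0.71 [239.7, 198.7, 304.8, 254.5] [0.5632 0.1273 9.4966 0.7418]
board 0.19 [227.7, 197.6, 248.2, 208.1] [  0.5356  -0.1488 -39.1841   0.039 ]
```

View pics/v5.png

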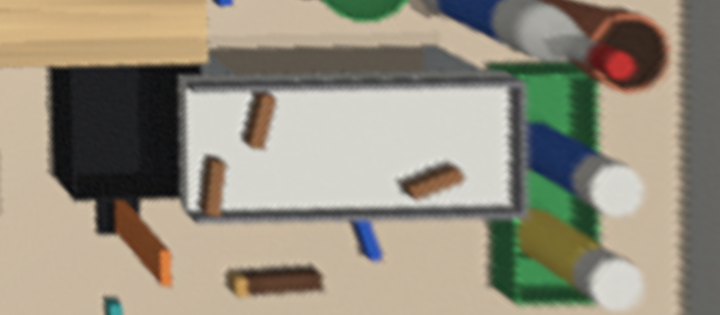

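Call:
servo_tool(targets=[{"dx": -2, "dy": 0.5, "dz": -1, "spin": -0.04, "grip": 70}, {"dx": -4.5, "dy": 1.1, "dz": -3, "spin": -0.08, "grip": 70}, {"dx": -6.2, "dy": 1.1, "dz": -5, "spin": -0.08, "grip": 70}, {"dx": -6.2, "dy": 1.1, "dz": -8, "spin": -0.08, "grip": 70}, {"dx": -6.2, "dy": 1.1, "dz": -11, "spin": -0.08, "grip": 70}, {"dx": -6.2, "dy": 1.1, "dz": -14, "spin": -0.08, "grip": 70}, {"dx": -6.2, "dy": 1.1, "dz": -16.5, "spin": -0.08, "grip": 70}, {"dx": -6.2, "dy": 1.1, "dz": -18.5, "spin": -0.08, "grip": 70}, {"dx": -6.2, "dy": 1.1, "dz": -19.7, "spin": -0.08, "grip": 70}, {"dx": -6.2, "dy": 1.1, "dz": -20.2, "spin": -0.08, "grip": 70}])

```text
time_s: 22.62
tcp_pos: [0.467, 0.3993, 0.0332]
eef_rot: [-179.9, -0.1, 176.5]
contact_force: [-0.9, -0.6, 1.3]
gripper_width: 0.0614
```

Call:
servo_tool(targets=[{"dx": 0, "dy": 0, "dz": 0, "spin": 0, "grip": 60}, {"dx": 0, "dy": 0, "dz": 0, "spin": 0, "grip": 50}, {"dx": 0, "dy": 0, "dz": 0, "spin": 0, "grip": 40}, {"dx": 0, "dy": 0, "dz": 0, "spin": 0, "grip": 30}, {"dx": 0, "dy": 0, "dz": 0, "spin": 0, "grip": 20}, {"dx": 0, "dy": 0, "dz": 0, "spin": 0, "grip": 15}, {"dx": 0, "dy": 0, "dz": 0, "spin": 0, "grip": 15}, {"dx": 0, "dy": 0, "dz": 0, "spin": 0, "grip": 15}, {"dx": 0, "dy": 0, "dz": 0, "spin": 0, "grip": 15}, {"dx": 0, "dy": 0, "dz": 0, "spin": 0, "grip": 15}], squeeze=45)

```text
time_s: 23.45
tcp_pos: [0.4678, 0.4006, 0.0359]
eef_rot: [180.0, 0.0, 176.6]
contact_force: [-0.4, 0.4, 5.5]
gripper_width: 0.0237
```

Call:
servo_tool(targets=[{"dx": 0, "dy": 0, "dz": 1, "spin": 0, "grip": 15}, {"dx": 0, "dy": 0, "dz": 3, "spin": 0, "grip": 15}, {"dx": 0, "dy": 0, "dz": 6, "spin": 0, "grip": 15}, {"dx": 0, "dy": 0, "dz": 9, "spin": 0, "grip": 15}, {"dx": 0, "dy": 0, "dz": 12, "spin": 0.02, "grip": 15}, {"dx": 0, "dy": 0, "dz": 15, "spin": 0.04, "grip": 15}, {"dx": 0, "dy": 0, "dz": 17, "spin": 0.06, "grip": 15}, {"dx": 0, "dy": 0, "dz": 18, "spin": 0.08, "grip": 15}, {"dx": 0, "dy": 0, "dz": 18, "spin": 0.08, "grip": 15}, {"dx": 0, "dy": 0, "dz": 18, "spin": 0.08, "grip": 15}])

```text
time_s: 24.28
tcp_pos: [0.4671, 0.3998, 0.2145]
eef_rot: [-180.0, -0.1, -178.9]
contact_force: [0.2, 0.6, -2.6]
gripper_width: 0.0242
```

Run:
```python
from h import *
s=r.get_state();print(s["time_s"],s["tcp_pos"],s["eef_rot"])
c=cal("wrist");w=r.capture("wrist");o=r.cut_out("scraper","wrist")
z=s["tcp_pos"][2]-.031
for q in o[:1]: print(q["p"],q["extent"],rect("wrist",q["mask"],z+.022,c))
cv2.imwrite("pics/w6.png",w)
```

```text
24.2833 [0.4671 0.3998 0.2145] [-179.9937   -0.0548 -178.9121]
```

View pics/w6.png

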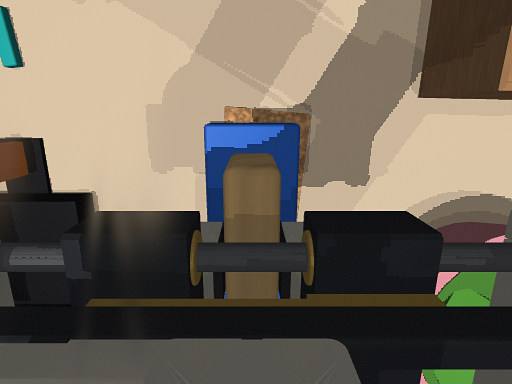

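Call:
servo_tool(targets=[{"dx": 0, "dy": -2, "dz": 0, "spin": 0, "grip": 15}, {"dx": 0, "dy": -5, "dz": 0, "spin": 0, "grip": 15}, {"dx": 0, "dy": -8.5, "dz": 0, "spin": 0, "grip": 15}, {"dx": 0.5, "dy": -12, "dz": 0, "spin": 0, "grip": 15}, {"dx": 1, "dy": -15.5, "dz": 0, "spin": 0, "grip": 15}, {"dx": 1.5, "dy": -19, "dz": 0, "spin": 0, "grip": 15}, {"dx": 2, "dy": -22.5, "dz": 0, "spin": 0, "grip": 15}, {"dx": 3, "dy": -26, "dz": 0, "spin": 0, "grip": 15}, {"dx": 4, "dy": -29.5, "dz": 0, "spin": 0, "grip": 15}, {"dx": 5, "dy": -33, "dz": 0, "spin": 0, "grip": 15}])

```text
time_s: 25.22
tcp_pos: [0.5168, 0.0682, 0.2137]
eef_rot: [-179.9, -0.1, -178.9]
contact_force: [1.1, 0.5, -1.3]
gripper_width: 0.0238
```

Call:
servo_tool(targets=[{"dx": 1, "dy": -3.5, "dz": 0, "spin": 0, "grip": 15}, {"dx": 2, "dy": -7, "dz": 0, "spin": 0, "grip": 15}, {"dx": 3, "dy": -10.5, "dz": 0, "spin": 0, "grip": 15}, {"dx": 4, "dy": -14, "dz": 0, "spin": 0, "grip": 15}, {"dx": 5, "dy": -17.5, "dz": 0, "spin": 0, "grip": 15}, {"dx": 6, "dy": -21, "dz": 0, "spin": 0, "grip": 15}, {"dx": 7, "dy": -24.5, "dz": 0, "spin": 0, "grip": 15}, {"dx": 7.2, "dy": -28, "dz": 0, "spin": 0, "grip": 15}, {"dx": 7.2, "dy": -30, "dz": 0, "spin": 0, "grip": 15}, {"dx": 7.2, "dy": -30.5, "dz": 0, "spin": 0, "grip": 15}])

```text
time_s: 26.05
tcp_pos: [0.5884, -0.2379, 0.2123]
eef_rot: [180.0, -0.3, -179.1]
contact_force: [0.2, 0.1, -1.8]
gripper_width: 0.0239
```

Call:
servo_tool(targets=[{"dx": 0, "dy": 0, "dz": -2, "spin": 0, "grip": 15}, {"dx": 0, "dy": 0, "dz": -4, "spin": 0, "grip": 15}, {"dx": 0, "dy": 0, "dz": -6, "spin": 0, "grip": 15}, {"dx": 0, "dy": 0, "dz": -7, "spin": 0, "grip": 15}, {"dx": 0, "dy": 0, "dz": -7, "spin": 0, "grip": 15}, {"dx": 0, "dy": 0, "dz": -7, "spin": 0, "grip": 15}, {"dx": 0, "dy": 0, "dz": -7, "spin": 0, "grip": 15}, {"dx": 0, "dy": 0, "dz": -7, "spin": 0, "grip": 15}, {"dx": 0, "dy": 0, "dz": -7, "spin": 0, "grip": 15}, {"dx": 0, "dy": 0, "dz": -7, "spin": 0, "grip": 15}])

```text
time_s: 26.88
tcp_pos: [0.59, -0.2348, 0.1462]
eef_rot: [-180.0, 0.1, -178.9]
contact_force: [0.1, -0.3, -1.7]
gripper_width: 0.0238
```

Run:
```python
from h import *
s=r.get_state();print(s["time_s"],s["tcp_pos"],s["eef_rot"])
c=cal("wrist");w=r.capture("wrist"); print(c[0],c[1])
np.savez("w7.npz",K=c[0],E=c[1]); cv2.imwrite("pics/w7.png",cv2.resize(w[60:240,60:440],None,fx=2.1,fy=2.1,interpolation=2))
```

```text
26.8833 [ 0.59   -0.2348  0.1462] [-179.9893    0.0832 -178.8604]
[[308.7059   0.     251.5398]
 [  0.     308.7059 191.5003]
 [  0.       0.       1.    ]] [[-0.0204  0.9676  0.2517  0.522 ]
 [ 0.9998  0.0197  0.0052 -0.2369]
 [ 0.      0.2518 -0.9678  0.3048]
 [ 0.      0.      0.      1.    ]]
```

View pics/w7.png

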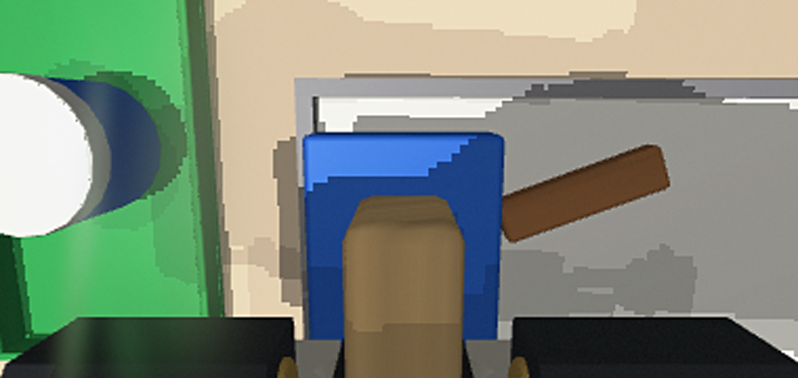

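Run:
```python
from h import *
d=np.load("w7.npz");c=(d["K"],d["E"])
f=lambda p,z:px2w("w",np.array(p)/2.1+60,z,c)
print("rim outer L,R",f([[300,79],[780,77]],.075)); print("rim inner",f([[318,96],[780,94]],.075))
print("chip",f([[500,198],[512,240],[660,146],[668,186]],.077)); print("scr",f([[304,133],[503,133],[304,320],[499,320]],.137))
```

```text
rim outer L,R [[ 0.5133 -0.2718]
 [ 0.5094 -0.109 ]]
rim inner [[ 0.5188 -0.2657]
 [ 0.5149 -0.1081]]
chip [[ 0.5521 -0.2018]
 [ 0.5671 -0.1967]
 [ 0.533  -0.1477]
 [ 0.5467 -0.1432]]
scr [[ 0.5287 -0.2616]
 [ 0.5277 -0.2113]
 [ 0.5785 -0.2625]
 [ 0.5774 -0.2094]]
```

Call:
servo_tool(targets=[{"dx": -0.1, "dy": 0.2, "dz": -0.5, "spin": 0, "grip": 15}, {"dx": -0.1, "dy": 0.2, "dz": -1, "spin": 0, "grip": 15}, {"dx": -0.1, "dy": 0.2, "dz": -1.7, "spin": 0, "grip": 15}, {"dx": -0.1, "dy": 0.2, "dz": -2.4, "spin": 0, "grip": 15}, {"dx": -0.1, "dy": 0.2, "dz": -3, "spin": 0, "grip": 15}, {"dx": -0.1, "dy": 0.2, "dz": -3.6, "spin": 0, "grip": 15}, {"dx": -0.1, "dy": 0.2, "dz": -4.1, "spin": 0, "grip": 15}, {"dx": -0.1, "dy": 0.2, "dz": -4.5, "spin": 0, "grip": 15}, {"dx": -0.1, "dy": 0.2, "dz": -4.7, "spin": 0, "grip": 15}, {"dx": -0.1, "dy": 0.2, "dz": -4.7, "spin": 0, "grip": 15}])

```text
time_s: 27.77
tcp_pos: [0.5883, -0.2328, 0.0976]
eef_rot: [180.0, -0.1, -178.9]
contact_force: [0.3, 0.6, -2.5]
gripper_width: 0.0238
```

Call:
servo_tool(targets=[{"dx": 0, "dy": 0, "dz": 0, "spin": 0, "grip": 15}, {"dx": 0, "dy": 0, "dz": 0, "spin": 0, "grip": 15}, {"dx": 0, "dy": 0, "dz": 0, "spin": 0, "grip": 15}, {"dx": 0, "dy": 0.3, "dz": 0, "spin": 0, "grip": 15}, {"dx": 0, "dy": 0.6, "dz": 0, "spin": 0, "grip": 15}, {"dx": 0, "dy": 1, "dz": 0, "spin": 0, "grip": 15}, {"dx": 0, "dy": 1.5, "dz": 0, "spin": 0, "grip": 15}, {"dx": 0, "dy": 2, "dz": 0, "spin": 0, "grip": 15}, {"dx": 0, "dy": 2.5, "dz": 0, "spin": 0, "grip": 15}, {"dx": -0.1, "dy": 3, "dz": 0, "spin": 0, "grip": 15}])

```text
time_s: 28.6
tcp_pos: [0.5877, -0.2021, 0.0983]
eef_rot: [-180.0, 0.0, -178.8]
contact_force: [-0.6, -0.7, -2.3]
gripper_width: 0.024
```

Call:
servo_tool(targets=[{"dx": 0, "dy": 0.8, "dz": -0.05, "spin": 0, "grip": 15}, {"dx": 0, "dy": 1.6, "dz": -0.1, "spin": 0, "grip": 15}, {"dx": -0.1, "dy": 2.4, "dz": -0.1, "spin": 0, "grip": 15}, {"dx": -0.1, "dy": 3.2, "dz": -0.1, "spin": 0, "grip": 15}, {"dx": -0.1, "dy": 4, "dz": -0.1, "spin": 0, "grip": 15}, {"dx": -0.1, "dy": 4.8, "dz": -0.1, "spin": 0, "grip": 15}, {"dx": -0.1, "dy": 5.6, "dz": -0.1, "spin": 0, "grip": 15}, {"dx": -0.2, "dy": 6.4, "dz": -0.1, "spin": 0, "grip": 15}, {"dx": -0.2, "dy": 7.2, "dz": -0.1, "spin": 0, "grip": 15}, {"dx": -0.2, "dy": 8, "dz": -0.1, "spin": 0, "grip": 15}])

```text
time_s: 29.43
tcp_pos: [0.5855, -0.122, 0.0973]
eef_rot: [-180.0, -0.0, -178.9]
contact_force: [0.5, 0.0, -2.1]
gripper_width: 0.0237
```

Call:
servo_tool(targets=[{"dx": 0, "dy": 0.8, "dz": 0, "spin": 0, "grip": 15}, {"dx": 0, "dy": 1.6, "dz": 0, "spin": 0, "grip": 15}, {"dx": -0.1, "dy": 2.4, "dz": 0, "spin": 0, "grip": 15}, {"dx": -0.1, "dy": 3.2, "dz": 0, "spin": 0, "grip": 15}, {"dx": -0.1, "dy": 4, "dz": 0, "spin": 0, "grip": 15}, {"dx": -0.1, "dy": 4.8, "dz": 0, "spin": 0, "grip": 15}, {"dx": -0.1, "dy": 5.6, "dz": 0, "spin": 0, "grip": 15}, {"dx": -0.2, "dy": 6.4, "dz": 0, "spin": 0, "grip": 15}, {"dx": -0.2, "dy": 7.2, "dz": 0, "spin": 0, "grip": 15}, {"dx": -0.2, "dy": 8, "dz": 0, "spin": 0, "grip": 15}])

```text
time_s: 30.27
tcp_pos: [0.5835, -0.042, 0.0972]
eef_rot: [-180.0, -0.0, -178.9]
contact_force: [-0.3, 0.4, -0.9]
gripper_width: 0.0236
```

Run:
```python
from h import *
s=r.get_state();print(s["time_s"],s["tcp_pos"],s["contact_force"])
c=cal("wrist");w=r.capture("wrist");sc=r.capture("scene")
cv2.imwrite("pics/w8.png",np.vstack([w[60:250,100:500],bird("scene",sc,.065,(.45,.72,-.25,.3),727,cal("scene"))]))
```

```text
30.2667 [ 0.5835 -0.042   0.0972] [-0.3496  0.3662 -0.8808]Traceback (most recent call last):
  File "<stdin>", line 4, in <module>
    return _nx.concatenate(arrs, 0, dtype=dtype, casting=casting)
           ~~~~~~~~~~~~~~~^^^^^^^^^^^^^^^^^^^^^^^^^^^^^^^^^^^^^^^
ValueError: all the input array dimensions except for the concatenation axis must match exactly, but along dimension 1, the array at index 0 has size 400 and the array at index 1 has size 399
```

Run:
```python
from h import *
w=r.capture("wrist");sc=r.capture("scene")
b=bird("scene",sc,.065,(.45,.72,-.25,.3),727,cal("scene"))
cv2.imwrite("pics/w8.png",np.vstack([w[60:250,100:100+b.shape[1]],b]))
```

```text
(no output)
```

View pics/w8.png

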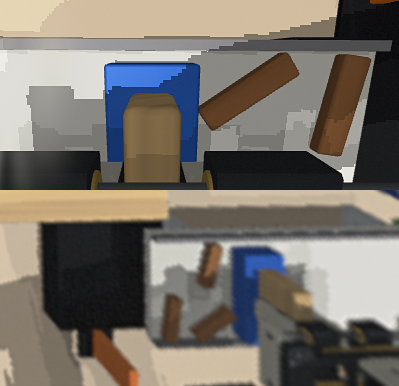

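Call:
servo_tool(targets=[{"dx": 0, "dy": 0.7, "dz": 0, "spin": 0, "grip": 15}, {"dx": 0, "dy": 1.4, "dz": 0, "spin": 0, "grip": 15}, {"dx": 0, "dy": 2.1, "dz": 0, "spin": 0, "grip": 15}, {"dx": 0, "dy": 2.7, "dz": 0, "spin": 0, "grip": 15}, {"dx": -0.1, "dy": 3.3, "dz": 0, "spin": 0, "grip": 15}, {"dx": -0.1, "dy": 3.9, "dz": 0, "spin": 0, "grip": 15}, {"dx": -0.1, "dy": 4.5, "dz": 0, "spin": 0, "grip": 15}, {"dx": -0.1, "dy": 5.1, "dz": 0, "spin": 0, "grip": 15}, {"dx": -0.1, "dy": 5.6, "dz": 0, "spin": 0, "grip": 15}, {"dx": -0.1, "dy": 6, "dz": 0, "spin": 0, "grip": 15}])

```text
time_s: 31.3
tcp_pos: [0.5826, 0.0179, 0.0973]
eef_rot: [180.0, 0.0, -178.8]
contact_force: [0.7, -0.4, -1.7]
gripper_width: 0.0232
```

Call:
servo_tool(targets=[{"dx": 0, "dy": 0.4, "dz": 0, "spin": 0, "grip": 15}, {"dx": 0, "dy": 0.8, "dz": 0, "spin": 0, "grip": 15}, {"dx": 0, "dy": 1.2, "dz": 0, "spin": 0, "grip": 15}, {"dx": 0, "dy": 1.6, "dz": 0, "spin": 0, "grip": 15}, {"dx": 0, "dy": 2, "dz": 0, "spin": 0, "grip": 15}, {"dx": -0.1, "dy": 2.4, "dz": 0, "spin": 0, "grip": 15}, {"dx": -0.1, "dy": 2.8, "dz": 0, "spin": 0, "grip": 15}, {"dx": -0.1, "dy": 3.2, "dz": 0, "spin": 0, "grip": 15}, {"dx": -0.1, "dy": 3.6, "dz": 0, "spin": 0, "grip": 15}, {"dx": -0.1, "dy": 4, "dz": 0, "spin": 0, "grip": 15}])

```text
time_s: 32.13
tcp_pos: [0.5816, 0.0576, 0.0973]
eef_rot: [180.0, 0.0, -178.9]
contact_force: [-0.1, -0.2, -2.1]
gripper_width: 0.0239
```

Call:
servo_tool(targets=[{"dx": 0, "dy": 0.4, "dz": 0, "spin": 0, "grip": 15}, {"dx": 0, "dy": 0.8, "dz": 0, "spin": 0, "grip": 15}, {"dx": 0, "dy": 1.2, "dz": 0, "spin": 0, "grip": 15}, {"dx": 0, "dy": 1.6, "dz": 0, "spin": 0, "grip": 15}, {"dx": 0, "dy": 2, "dz": 0, "spin": 0, "grip": 15}, {"dx": -0.1, "dy": 2.4, "dz": 0, "spin": 0, "grip": 15}, {"dx": -0.1, "dy": 2.8, "dz": 0, "spin": 0, "grip": 15}, {"dx": -0.1, "dy": 3.2, "dz": 0, "spin": 0, "grip": 15}, {"dx": -0.1, "dy": 3.6, "dz": 0, "spin": 0, "grip": 15}, {"dx": -0.1, "dy": 4, "dz": 0, "spin": 0, "grip": 15}])

```text
time_s: 32.97
tcp_pos: [0.5805, 0.0976, 0.0973]
eef_rot: [180.0, -0.0, -178.9]
contact_force: [-0.0, 0.0, -2.7]
gripper_width: 0.024
```

Run:
```python
from h import *
s=r.get_state();print(s["time_s"],s["tcp_pos"],s["contact_force"])
w=r.capture("wrist");sc=r.capture("scene")
b=bird("scene",sc,.02,(.43,.72,-.1,.3),1000,cal("scene"))
cv2.imwrite("pics/w9.png",np.vstack([w[30:250,60:60+b.shape[1]],b]))
```

```text
32.9667 [0.5805 0.0976 0.0973] [-0.0023  0.0487 -2.7254]
```

View pics/w9.png

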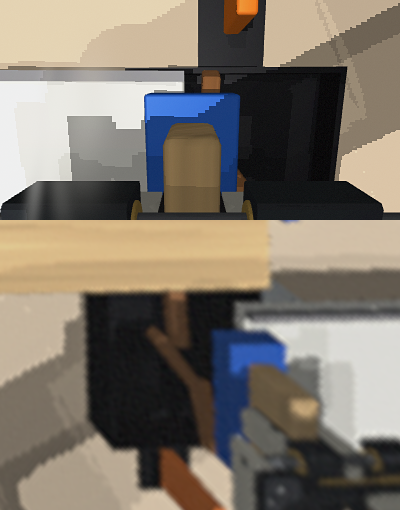

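Call:
servo_tool(targets=[{"dx": 0, "dy": 0, "dz": 1, "spin": 0, "grip": 15}, {"dx": 0, "dy": 0, "dz": 3, "spin": 0, "grip": 15}, {"dx": 0, "dy": 0, "dz": 6, "spin": 0, "grip": 15}, {"dx": 0, "dy": 0, "dz": 9, "spin": 0, "grip": 15}, {"dx": 0, "dy": 0, "dz": 11.8, "spin": 0, "grip": 15}, {"dx": -1, "dy": 3, "dz": 11.8, "spin": 0, "grip": 15}, {"dx": -2.5, "dy": 6, "dz": 11.8, "spin": 0, "grip": 15}, {"dx": -4, "dy": 9, "dz": 11.8, "spin": 0, "grip": 15}, {"dx": -5.5, "dy": 12, "dz": 11.8, "spin": 0, "grip": 15}, {"dx": -7, "dy": 15, "dz": 11.8, "spin": 0, "grip": 15}])

```text
time_s: 33.9
tcp_pos: [0.5098, 0.248, 0.2163]
eef_rot: [180.0, 0.0, -178.9]
contact_force: [0.5, 0.7, -2.6]
gripper_width: 0.0236
```

Call:
servo_tool(targets=[{"dx": -1, "dy": 3, "dz": 0, "spin": -0.02, "grip": 15}, {"dx": -2, "dy": 6, "dz": 0, "spin": -0.04, "grip": 15}, {"dx": -3, "dy": 9, "dz": 0, "spin": -0.06, "grip": 15}, {"dx": -3, "dy": 12, "dz": 0, "spin": -0.08, "grip": 15}, {"dx": -3, "dy": 14.5, "dz": 0, "spin": -0.08, "grip": 15}, {"dx": -3, "dy": 16, "dz": 0, "spin": -0.08, "grip": 15}, {"dx": -3, "dy": 16, "dz": 0, "spin": -0.08, "grip": 15}, {"dx": -3, "dy": 16, "dz": 0, "spin": -0.08, "grip": 15}, {"dx": -3, "dy": 16, "dz": 0, "spin": -0.08, "grip": 15}, {"dx": -3, "dy": 16, "dz": 0, "spin": -0.08, "grip": 15}])

```text
time_s: 34.73
tcp_pos: [0.4807, 0.4061, 0.2156]
eef_rot: [-180.0, -0.0, 176.5]
contact_force: [0.1, 0.0, -1.3]
gripper_width: 0.0237
```

Run:
```python
from h import *
s=r.get_state();print(s["time_s"],s["tcp_pos"],s["eef_rot"])
sc=r.capture("scene")
b=bird("scene",sc,.02,(.4,.75,-.1,.5),1000,cal("scene"))
cv2.imwrite("pics/w10.png",b)
```

```text
34.7333 [0.4807 0.4061 0.2156] [-179.9964   -0.0039  176.5001]
```

View pics/w10.png

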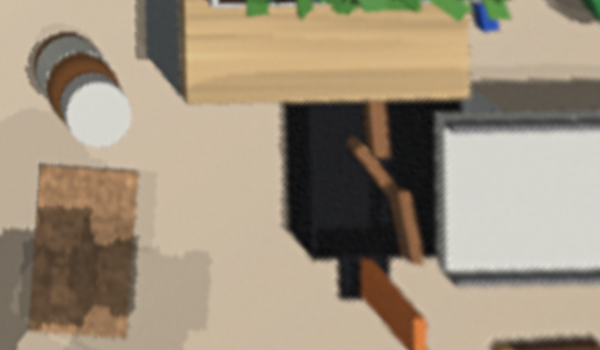

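Call:
servo_tool(targets=[{"dx": 0, "dy": 0, "dz": -2, "spin": 0, "grip": 15}, {"dx": 0, "dy": 0, "dz": -5, "spin": 0, "grip": 15}, {"dx": 0, "dy": 0, "dz": -8, "spin": 0, "grip": 15}, {"dx": 0, "dy": 0, "dz": -11, "spin": 0, "grip": 15}, {"dx": 0, "dy": 0, "dz": -13.5, "spin": 0, "grip": 15}, {"dx": 0, "dy": 0, "dz": -15.5, "spin": 0, "grip": 15}, {"dx": 0, "dy": 0, "dz": -16.8, "spin": 0, "grip": 15}, {"dx": 0, "dy": 0, "dz": -17.4, "spin": 0, "grip": 15}, {"dx": 0, "dy": 0, "dz": -17.8, "spin": 0, "grip": 15}, {"dx": 0, "dy": 0, "dz": -17.9, "spin": 0, "grip": 15}])

```text
time_s: 35.62
tcp_pos: [0.4809, 0.407, 0.0364]
eef_rot: [180.0, 0.0, 176.5]
contact_force: [0.1, -0.4, -1.4]
gripper_width: 0.0238
```

Call:
servo_tool(targets=[{"dx": 0, "dy": 0, "dz": 0, "spin": 0, "grip": 15}, {"dx": 0, "dy": 0, "dz": 0, "spin": 0, "grip": 15}, {"dx": 0, "dy": 0, "dz": 0, "spin": 0, "grip": 35}, {"dx": 0, "dy": 0, "dz": 0, "spin": 0, "grip": 50}, {"dx": 0, "dy": 0, "dz": 0, "spin": 0, "grip": 65}, {"dx": 0, "dy": 0, "dz": 0, "spin": 0, "grip": 70}, {"dx": 0, "dy": 0, "dz": 2, "spin": 0, "grip": 70}, {"dx": 0, "dy": 0, "dz": 5, "spin": 0, "grip": 70}, {"dx": 0, "dy": 0, "dz": 9, "spin": 0, "grip": 70}, {"dx": 0, "dy": 0, "dz": 13, "spin": 0, "grip": 70}])

```text
time_s: 36.45
tcp_pos: [0.4801, 0.4066, 0.1672]
eef_rot: [-179.9, -0.1, 176.6]
contact_force: [0.9, 0.6, -0.2]
gripper_width: 0.061
```

Call:
servo_tool(targets=[{"dx": 0, "dy": 0, "dz": 3, "spin": 0.02, "grip": 70}, {"dx": 1, "dy": -1, "dz": 6, "spin": 0.04, "grip": 70}, {"dx": 2, "dy": -4, "dz": 8, "spin": 0.06, "grip": 70}, {"dx": 3, "dy": -7, "dz": 9, "spin": 0.08, "grip": 70}, {"dx": 4, "dy": -10, "dz": 9, "spin": 0.08, "grip": 70}, {"dx": 5, "dy": -13, "dz": 9, "spin": 0.08, "grip": 70}, {"dx": 6, "dy": -16.5, "dz": 9, "spin": 0.08, "grip": 70}, {"dx": 7, "dy": -20, "dz": 9, "spin": 0.08, "grip": 70}, {"dx": 8, "dy": -23.5, "dz": 9, "spin": 0.08, "grip": 70}, {"dx": 9, "dy": -26, "dz": 9, "spin": 0.08, "grip": 70}])

```text
time_s: 37.28
tcp_pos: [0.5705, 0.1447, 0.2568]
eef_rot: [180.0, 0.0, -178.9]
contact_force: [0.6, 0.8, 0.4]
gripper_width: 0.0612
```

Call:
servo_tool(targets=[{"dx": 1, "dy": -1, "dz": 0, "spin": 0, "grip": 70}, {"dx": 2, "dy": -1, "dz": 0, "spin": 0, "grip": 70}, {"dx": 3, "dy": -1, "dz": 0, "spin": 0, "grip": 70}, {"dx": 4, "dy": -1, "dz": 0, "spin": 0, "grip": 70}, {"dx": 5, "dy": -1, "dz": 0, "spin": 0, "grip": 70}, {"dx": 5, "dy": -1, "dz": 0, "spin": 0, "grip": 70}, {"dx": 5, "dy": -1, "dz": 0, "spin": 0, "grip": 70}, {"dx": 5, "dy": -1, "dz": 0, "spin": 0, "grip": 70}, {"dx": 5, "dy": -1, "dz": 0, "spin": 0, "grip": 70}, {"dx": 5, "dy": -1, "dz": 0, "spin": 0, "grip": 70}])

```text
time_s: 38.12
tcp_pos: [0.6202, 0.1374, 0.2564]
eef_rot: [180.0, 0.0, -178.8]
contact_force: [-0.4, 0.5, -0.3]
gripper_width: 0.0613
```

Run:
```python
from h import *
s=r.get_state();print(s["time_s"],s["tcp_pos"],s["eef_rot"])
c=cal("wrist");np.savez("w11.npz",K=c[0],E=c[1])
w=r.capture("wrist"); cv2.imwrite("pics/w11.png",w)
```

```text
38.1167 [0.6202 0.1374 0.2564] [ 179.9959    0.0071 -178.8347]
```

View pics/w11.png

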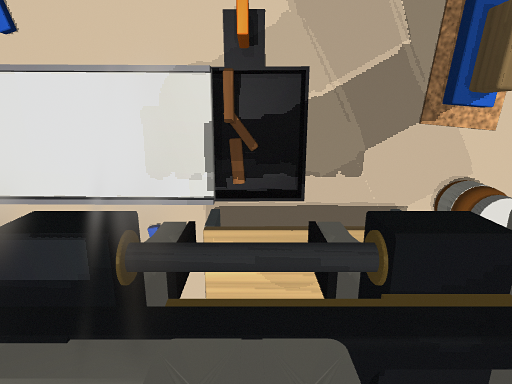

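Run:
```python
from h import *
d=np.load("w11.npz");c=(d["K"],d["E"])
f=lambda p,z:px2w("w",p,z,c)
print("tray",f([[309,67],[304,200],[215,67]],.038)); print("handle",f([[237,0],[250,0],[237,45],[250,45]],.076)); print("shelf top front",f([[205,229],[323,229]],.08))
sd=r.capture("side");sc=r.capture("scene")
a=bird("scene",sc,.08,(.55,.85,.03,.36),1200,cal("scene"));b=bird("side",sd,.08,(.55,.85,.03,.36),1200,cal("side"))
cv2.imwrite("pics/v12.png",np.hstack([a,b]))
```

```text
tray [[0.5018 0.2001]
 [0.6598 0.2044]
 [0.504  0.0927]]
handle [[0.4471 0.119 ]
 [0.4469 0.1317]
 [0.4876 0.1194]
 [0.4873 0.1325]]
shelf top front [[0.6851 0.0843]
 [0.6823 0.2209]]
```

View pics/v12.png

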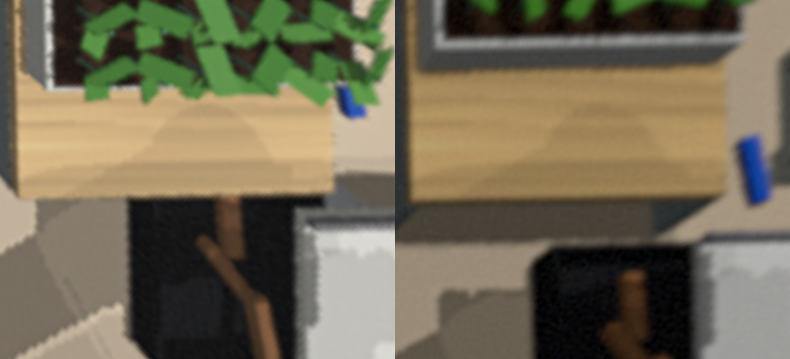

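Call:
servo_tool(targets=[{"dx": -3, "dy": -0.3, "dz": 0, "spin": 0, "grip": 60}, {"dx": -7, "dy": -0.8, "dz": -1, "spin": 0, "grip": 60}, {"dx": -11, "dy": -1.3, "dz": -2, "spin": 0, "grip": 60}, {"dx": -14.5, "dy": -1.3, "dz": -4, "spin": 0, "grip": 60}, {"dx": -16.8, "dy": -1.3, "dz": -6, "spin": 0, "grip": 60}, {"dx": -16.8, "dy": -1.3, "dz": -9, "spin": 0, "grip": 60}, {"dx": -16.8, "dy": -1.3, "dz": -12.5, "spin": 0, "grip": 60}, {"dx": -16.8, "dy": -1.3, "dz": -16, "spin": 0, "grip": 60}, {"dx": -16.8, "dy": -1.3, "dz": -19, "spin": 0, "grip": 60}, {"dx": -16.8, "dy": -1.3, "dz": -21, "spin": 0, "grip": 60}])

```text
time_s: 39.1
tcp_pos: [0.4513, 0.1235, 0.0441]
eef_rot: [-180.0, -0.1, -178.9]
contact_force: [0.2, -0.5, -0.3]
gripper_width: 0.0526
```

Call:
servo_tool(targets=[{"dx": 0, "dy": 0, "dz": -0.6, "spin": 0, "grip": 60}, {"dx": 0, "dy": 0, "dz": -0.6, "spin": 0, "grip": 45}, {"dx": 0, "dy": 0, "dz": -0.6, "spin": 0, "grip": 30}, {"dx": 0, "dy": 0, "dz": -0.6, "spin": 0, "grip": 20}, {"dx": 0, "dy": 0, "dz": -0.6, "spin": 0, "grip": 10}, {"dx": 0, "dy": 0, "dz": -0.6, "spin": 0, "grip": 5}, {"dx": 0, "dy": 0, "dz": -0.6, "spin": 0, "grip": 5}, {"dx": 0, "dy": 0, "dz": -0.6, "spin": 0, "grip": 5}, {"dx": 0, "dy": 0, "dz": -0.6, "spin": 0, "grip": 5}, {"dx": 0, "dy": 0, "dz": -0.6, "spin": 0, "grip": 5}], squeeze=30)

```text
time_s: 39.93
tcp_pos: [0.4528, 0.1244, 0.0408]
eef_rot: [180.0, 0.0, -178.8]
contact_force: [-1.9, 1.1, 7.0]
gripper_width: 0.0121
```

Call:
servo_tool(targets=[{"dx": 0, "dy": 0.4, "dz": 0, "spin": 0, "grip": 5}, {"dx": 0, "dy": 1.2, "dz": 0, "spin": 0, "grip": 5}, {"dx": 0, "dy": 2.2, "dz": 0, "spin": 0, "grip": 5}, {"dx": 0, "dy": 3.4, "dz": 0, "spin": 0, "grip": 5}, {"dx": 0, "dy": 4.6, "dz": 0, "spin": 0, "grip": 5}, {"dx": 0, "dy": 5.8, "dz": 0, "spin": 0, "grip": 5}, {"dx": 0, "dy": 7, "dz": 0, "spin": 0, "grip": 5}, {"dx": 0, "dy": 7.9, "dz": 0, "spin": 0, "grip": 5}, {"dx": 0, "dy": 8.4, "dz": 0, "spin": 0, "grip": 5}, {"dx": 0, "dy": 8.6, "dz": 0, "spin": 0, "grip": 5}])

```text
time_s: 40.77
tcp_pos: [0.4526, 0.2094, 0.0408]
eef_rot: [-179.9, -0.0, -178.9]
contact_force: [1.2, -9.5, 11.1]
gripper_width: 0.0118
```

Run:
```python
from fit import *
s=r.get_state();print(s["time_s"],s["tcp_pos"],s["eef_rot"])
sc=r.capture("scene");sd=r.capture("side")
cs={n:cal(n) for n in("scene","side")}
for n in cs:
  for o in r.cut_out("tray",n)[:1]: print(n,o["p"],o["extent"],fit("tray",{n:(o["mask"],cs[n])},(.58,.213,.02)))
cv2.imwrite("pics/v13.png",np.hstack([bird("scene",sc,.038,(.4,.72,.08,.36),1200,cs["scene"]),bird("side",sd,.038,(.4,.72,.08,.36),1200,cs["side"])]))
```

```text
40.7667 [0.4526 0.2094 0.0408] [-179.8917   -0.0216 -178.8751]
scene 0.6 [256.6, 211.8, 323.9, 273.2] [0.5643 0.2058 6.1124 0.7384]
side 0.68 [169.9, 225.3, 262.0, 291.0] [0.587  0.2115 1.0578 0.6894]
```

Run:
```python
from h import *
s=r.get_state();print(s["time_s"],s["tcp_pos"],s["contact_force"],s["moment"])
cs={n:cal(n) for n in("scene","side")}
for n in cs:
  r.capture(n)
  for k in("chip1",):
    for o in r.cut_out(k,n):
      if o["p"]>.2: print(n,k,round(o["p"],2),o["extent"],o["mask"].sum(),"z.015",rect(n,o["mask"],.015,cs[n]),"z.04",rect(n,o["mask"],.04,cs[n])[:2])
```

```text
40.9667 [0.4526 0.2096 0.0408] [ 0.1853 -3.8659  8.668 ] [-1.3197  0.0999 -0.4372]
scene chip1 0.65 [288.6, 218.0, 303.5, 236.8] 108 z.015 [519.4 176.2  77.7  19.2  12.1] z.04 [539.  193.3]
scene chip1 0.52 [241.5, 169.6, 253.5, 174.2] 45 z.015 [ 441.1 -162.    47.2   22.1   21.3] z.04 [ 463.  -134.9]
scene chip1 0.42 [286.2, 241.4, 293.3, 252.5] 35 z.015 [582.5 207.5  49.5   8.6  36.1] z.04 [600.2 223.7]
side chip1 0.67 [187.4, 244.7, 213.4, 255.5] 130 z.015 [617.8 204.3  60.2  20.6   4.9] z.04 [608.9 217.9]
side chip1 0.55 [293.0, 174.7, 307.1, 178.1] 68 z.015 [ 430.5 -161.8   41.2   21.6   21. ] z.04 [ 426.4 -138.8]
side chip1 0.53 [180.1, 186.9, 204.1, 196.1] 126 z.015 [738.6  14.8  63.1  28.    8.8] z.04 [726.6  33.3]
side chip1 0.49 [215.4, 247.8, 234.2, 256.7] 103 z.015 [548.3 182.4  48.7  19.4  11.6] z.04 [541.2 196.5]
```

```bash
cat > ends.py <<'E'
from h import *
cs={n:cal(n) for n in("scene","side")};E={}
for n in cs:
  r.capture(n); L=r.cut_out("chip1",n); out=[]
  for o in L:
    y,x=np.nonzero(o["mask"])
    P=np.c_[x,y].astype(float)
    w=px2w(n,P.mean(0),.03,cs[n])[0]
    if not(.49<w[0]<.9 and .1<w[1]<.3 and o["p"]>.3): continue
    m=P.mean(0);d=np.linalg.svd(P-m,full_matrices=False)[2][0];t=(P-m)@d
    out.append([m+d*t.min(),m+d*t.max()])
  E[n]=out
Pm=[cs[n][0]@np.linalg.inv(cs[n][1])[:3] for n in("scene","side")]
for i,a in enumerate(E["scene"]):
  for j,b in enumerate(E["side"]):
    for ka in(0,1):
      for kb in(0,1):
        X=cv2.triangulatePoints(Pm[0],Pm[1],a[ka].reshape(2,1),b[kb].reshape(2,1));X=(X[:3]/X[3]).ravel()
        e=np.linalg.norm(proj("scene",X,cs["scene"])[0]-a[ka])
        if e<3 and 0<X[2]<.1: print(i,j,ka,kb,X,round(e,2))
E
python3 ends.py
```

```text
0 1 0 0 [0.6279 0.2349 0.0654] 0.34
0 1 0 1 [0.5886 0.1972 0.0091] 0.09
0 1 1 0 [0.6476 0.2067 0.0151] 0.7
1 0 0 0 [0.5579 0.1899 0.008 ] 0.77
1 0 1 1 [0.6016 0.2222 0.0092] 0.03
1 1 0 0 [0.6188 0.2462 0.0909] 1.23
1 1 0 1 [0.5799 0.2104 0.038 ] 0.98
```

Run:
```python
from h import *
cs={n:cal(n) for n in("scene","side")};e={}
for n in cs:
  im=r.capture(n); hsv=cv2.cvtColor(im,cv2.COLOR_BGR2HSV)
  m=np.zeros(im.shape[:2],np.uint8)
  B=np.array([[x,y,.04] for x in(.485,.665) for y in(.15,.28)])
  cv2.fillConvexPoly(m,cv2.convexHull(proj(n,B,cs[n]).astype(np.int32)),1)
  # exclude handle: orange is very saturated/bright
  br=(m>0)&(hsv[...,0]<20)&(hsv[...,1]>70)&(hsv[...,2]>45)&(hsv[...,2]<190)
  k,lab,st,_=cv2.connectedComponentsWithStats(br.astype(np.uint8))
  for i in range(1,k):
    if st[i,4]>15:
      y,x=np.nonzero(lab==i);w=px2w(n,np.c_[x,y],.04,cs[n]);o=np.argsort(w[:,0])
      a=np.c_[x,y][o[:6]].mean(0); print(n,st[i],"near end px",a,w[o[:6]].mean(0),im[y[o[3]],x[o[3]]])
      e.setdefault(n,[]).append(a)
Pm=[cs[n][0]@np.linalg.inv(cs[n][1])[:3] for n in("scene","side")]
for a in e["scene"]:
  for b in e["side"]:
    X=cv2.triangulatePoints(Pm[0],Pm[1],a.reshape(2,1),b.reshape(2,1));X=(X[:3]/X[3]).ravel();print(X,np.linalg.norm(proj("scene",X,cs["scene"])[0]-a))
```

```text
scene [254 222  51  46 390] near end px [302.8333 222.6667] [0.5033 0.1843] [ 67  92 125]
scene [312 224   8   9  47] near end px [316.  226.5] [0.4844 0.2208] [ 35  63 109]
side [188 245  49  17 448] near end px [235.6667 252.1667] [0.5157 0.1864] [38 54 77]
[0.5128 0.1926 0.0514] 0.11838206823206185
[0.5049 0.222  0.0717] 5.70685302567875
```

Call:
servo_tool(targets=[{"dx": 0.2, "dy": 0, "dz": 0, "spin": 0, "grip": 5}, {"dx": 0.6, "dy": 0.1, "dz": 0, "spin": 0, "grip": 5}, {"dx": 1.2, "dy": 0.1, "dz": 0, "spin": 0, "grip": 5}, {"dx": 2, "dy": 0.1, "dz": 0, "spin": 0, "grip": 5}, {"dx": 2.8, "dy": 0.2, "dz": 0, "spin": 0, "grip": 5}, {"dx": 3.6, "dy": 0.2, "dz": 0, "spin": 0, "grip": 5}, {"dx": 4.4, "dy": 0.2, "dz": 0, "spin": 0, "grip": 5}, {"dx": 5.2, "dy": 0.2, "dz": 0, "spin": 0, "grip": 5}, {"dx": 6, "dy": 0.2, "dz": 0, "spin": 0, "grip": 5}, {"dx": 6.8, "dy": 0.2, "dz": 0, "spin": 0, "grip": 5}])

```text
time_s: 42.3
tcp_pos: [0.5192, 0.2116, 0.0408]
eef_rot: [-179.9, -0.1, -178.9]
contact_force: [-11.4, 0.0, 14.3]
gripper_width: 0.0115
```

Call:
servo_tool(targets=[{"dx": 0.8, "dy": 0, "dz": 0, "spin": 0, "grip": 5}, {"dx": 1.6, "dy": 0, "dz": 0, "spin": 0, "grip": 5}, {"dx": 2.4, "dy": 0, "dz": 0, "spin": 0, "grip": 5}, {"dx": 3.2, "dy": 0, "dz": 0, "spin": 0, "grip": 5}, {"dx": 4, "dy": 0, "dz": 0, "spin": 0, "grip": 5}, {"dx": 4.8, "dy": 0, "dz": 0, "spin": 0, "grip": 5}, {"dx": 5.6, "dy": 0, "dz": 0, "spin": 0, "grip": 5}, {"dx": 6.4, "dy": 0, "dz": 0, "spin": 0, "grip": 5}, {"dx": 7.2, "dy": 0, "dz": 0, "spin": 0, "grip": 5}, {"dx": 7.9, "dy": 0, "dz": 0, "spin": 0, "grip": 5}])

```text
time_s: 43.13
tcp_pos: [0.5984, 0.2118, 0.0409]
eef_rot: [-179.9, -0.1, -178.9]
contact_force: [-9.3, 0.3, 12.1]
gripper_width: 0.0118
```

Call:
servo_tool(targets=[{"dx": 0.7, "dy": 0, "dz": 0, "spin": 0, "grip": 5}, {"dx": 1.4, "dy": 0, "dz": 0, "spin": 0, "grip": 5}, {"dx": 2, "dy": 0, "dz": 0, "spin": 0, "grip": 5}, {"dx": 2.6, "dy": 0, "dz": 0, "spin": 0, "grip": 5}, {"dx": 3.2, "dy": 0, "dz": 0, "spin": 0, "grip": 5}, {"dx": 3.7, "dy": 0, "dz": 0, "spin": 0, "grip": 5}, {"dx": 4.2, "dy": 0, "dz": 0, "spin": 0, "grip": 5}, {"dx": 4.5, "dy": 0, "dz": 0, "spin": 0, "grip": 5}, {"dx": 4.7, "dy": 0, "dz": 0, "spin": 0, "grip": 5}, {"dx": 4.8, "dy": 0, "dz": 0, "spin": 0, "grip": 5}])

```text
time_s: 43.97
tcp_pos: [0.6462, 0.2119, 0.0409]
eef_rot: [-180.0, -0.1, -178.9]
contact_force: [-10.1, -0.2, 11.5]
gripper_width: 0.0118
```

Call:
servo_tool(targets=[{"dx": 0, "dy": 0, "dz": 0, "spin": 0, "grip": 10}, {"dx": 0, "dy": 0, "dz": 0, "spin": 0, "grip": 20}, {"dx": 0, "dy": 0, "dz": 0, "spin": 0, "grip": 35}, {"dx": 0, "dy": 0, "dz": 0, "spin": 0, "grip": 50}, {"dx": 0, "dy": 0, "dz": 1, "spin": 0, "grip": 50}, {"dx": 0, "dy": 0, "dz": 3, "spin": 0, "grip": 50}, {"dx": 0, "dy": 0, "dz": 6, "spin": 0, "grip": 50}, {"dx": -1, "dy": 0, "dz": 9, "spin": 0, "grip": 50}, {"dx": -3, "dy": 0, "dz": 12, "spin": 0, "grip": 50}, {"dx": -6, "dy": 0, "dz": 14, "spin": 0, "grip": 50}])

```text
time_s: 44.8
tcp_pos: [0.5893, 0.2125, 0.1834]
eef_rot: [180.0, 0.2, -178.9]
contact_force: [0.0, 0.7, 0.4]
gripper_width: 0.0437
```

Call:
servo_tool(targets=[{"dx": -2, "dy": 0, "dz": 1, "spin": 0, "grip": 50}, {"dx": -5, "dy": -1, "dz": 2, "spin": 0, "grip": 50}, {"dx": -8, "dy": -3, "dz": 3, "spin": 0, "grip": 50}, {"dx": -10, "dy": -6, "dz": 4, "spin": 0, "grip": 50}, {"dx": -12, "dy": -9, "dz": 5, "spin": 0, "grip": 50}, {"dx": -12, "dy": -12, "dz": 6, "spin": 0, "grip": 50}, {"dx": -12, "dy": -15, "dz": 6, "spin": 0, "grip": 50}, {"dx": -12, "dy": -18, "dz": 6, "spin": 0, "grip": 50}, {"dx": -12, "dy": -20, "dz": 6, "spin": 0, "grip": 50}, {"dx": -12, "dy": -20, "dz": 6, "spin": 0, "grip": 50}])

```text
time_s: 45.63
tcp_pos: [0.467, 0.0095, 0.2412]
eef_rot: [180.0, 0.1, -179.0]
contact_force: [-0.1, -0.1, -0.2]
gripper_width: 0.0442
```

Run:
```python
from fit import *
s=r.get_state();print(s["time_s"],s["tcp_pos"])
cs={n:cal(n) for n in("scene","side")}
M["tub"]=[cyl(.029,.004,.074)]
M["handle"]=[box(-.145,-.105,-.006,.006,0,.076)]
for n in cs:
  im=r.capture(n)
  for k in("scraper","mat","tub1","bowl","spray","jar","pot","knife"):
    for o in r.cut_out(k,n)[:2 if k=="tub1" else 1]:
      ob={n:(o["mask"],cs[n])}
      if k in("scraper","mat"): print(n,k,round(o["p"],2),fit(k,ob,(.482,.41,-.07)))
      elif k=="tub1": print(n,k,round(o["p"],2),o["extent"],max([fit("tub",ob,(x,-.373,0),yaw=False) for x in(.44,.54)],key=lambda q:q[3]))
      else: print(n,k,round(o["p"],2),o["extent"])
  h=cv2.cvtColor(im,cv2.COLOR_BGR2HSV);m=np.zeros(im.shape[:2],np.uint8)
  B=np.array([[x,y,z] for x in(.57,.70) for y in(.16,.27) for z in(0,.08)])
  cv2.fillConvexPoly(m,cv2.convexHull(proj(n,B,cs[n]).astype(np.int32)),1)
  om=(m>0)&(h[...,0]<14)&(h[...,1]>170)&(h[...,2]>90)
  print(n,"orange",om.sum(),fit("handle",{n:(om,cs[n])},(.775,.213,.02)))
```

```text
45.6333 [0.467  0.0095 0.2412]
scene scraper 0.9 [ 0.4827  0.405  -1.7006  0.9322]
scene mat 0.78 [ 0.4855  0.4098 -4.7581  0.5031]
scene tub1 0.69 [184.8, 139.0, 200.4, 159.3] [ 0.5431 -0.3786  4.6351  0.6752]
scene tub1 0.58 [204.3, 129.2, 220.2, 150.2] [ 0.4362 -0.3783  3.5181  0.7431]
scene bowl 0.6 [150.6, 191.1, 190.5, 228.3]
scene spray 0.92 [147.0, 153.5, 172.5, 198.7]
scene jar 0.7 [308.2, 287.7, 338.7, 330.4]
scene pot 0.78 [141.4, 145.6, 166.5, 174.6]
scene knife 0.46 [266.8, 169.0, 292.2, 188.2]
scene orange 106 [ 0.7684  0.2509 19.9727  0.426 ]
side scraper 0.81 [ 0.4832  0.4082 -4.2945  0.9577]
side mat 0.81 [ 0.4852  0.4121 -4.0718  0.5598]
side tub1 0.47 [309.7, 124.7, 325.8, 139.1] [ 0.4412 -0.3721  2.9115  0.5423]
side bowl 0.78 [177.8, 140.1, 211.2, 170.0]
side spray 0.57 [216.5, 98.6, 236.9, 145.1]
side jar 0.69 [122.9, 295.1, 154.5, 331.7]
side pot 0.61 [238.9, 97.1, 258.1, 122.8]
side knife 0.65 [300.0, 193.9, 316.3, 223.2]
side orange 11 [  0.8007   0.1352 -18.0228   0.0426]
```

Call:
servo_tool(targets=[{"dx": 2, "dy": 2, "dz": 2, "spin": 0, "grip": 50}, {"dx": 4, "dy": 4.5, "dz": 3, "spin": 0, "grip": 50}, {"dx": 6.5, "dy": 7, "dz": 3, "spin": 0, "grip": 50}, {"dx": 9, "dy": 9.5, "dz": 3, "spin": 0, "grip": 50}, {"dx": 11.5, "dy": 12, "dz": 3, "spin": 0, "grip": 50}, {"dx": 14, "dy": 14.5, "dz": 3, "spin": 0, "grip": 50}, {"dx": 16.5, "dy": 17, "dz": 3, "spin": 0, "grip": 50}, {"dx": 19, "dy": 19, "dz": 3, "spin": 0, "grip": 50}, {"dx": 21.5, "dy": 20, "dz": 3, "spin": 0, "grip": 50}, {"dx": 22, "dy": 20, "dz": 3, "spin": 0, "grip": 50}])

```text
time_s: 47.37
tcp_pos: [0.69, 0.2143, 0.2677]
eef_rot: [-179.9, -0.1, -178.8]
contact_force: [-1.1, -0.9, -2.4]
gripper_width: 0.0441
```

Run:
```python
from h import *
print(r.get_state()["tcp_pos"])
c=cal("wrist");im=r.capture("wrist");h=cv2.cvtColor(im,cv2.COLOR_BGR2HSV)
om=((h[...,0]<14)&(h[...,1]>170)&(h[...,2]>90)).astype(np.uint8)
k,lab,st,cen=cv2.connectedComponentsWithStats(om)
for i in range(1,k):
  if st[i,4]>40: print("orange",st[i],"top",rect("w",lab==i,.076,c))
# colours down columns through handle, for tray wall / shelf edge
i=1+np.argmax(st[1:,4]);u=int(cen[i][0])
for du in(0,-40,40): print(u+du,[(v,*im[v,u+du]) for v in range(60,215,4)])
print(px2w("w",[[u,v] for v in range(100,215,8)],.08,c)[:,0],px2w("w",[[u,v] for v in range(100,215,8)],.006,c)[:,0])
for o in r.cut_out("shelf_top","wrist")[:1]: print(o["p"],o["extent"],rect("w",o["mask"],.08,c))
```

```text
[0.69   0.2143 0.2677]
orange [246 120  10  36 334] top [650.3 211.3  38.8  10.2   1.2]
250 [(60, np.uint8(138), np.uint8(164), np.uint8(183)), (64, np.uint8(139), np.uint8(164), np.uint8(184)), (68, np.uint8(140), np.uint8(165), np.uint8(184)), (72, np.uint8(140), np.uint8(164), np.uint8(184)), (76, np.uint8(140), np.uint8(165), np.uint8(185)), (80, np.uint8(141), np.uint8(166), np.uint8(185)), (84, np.uint8(140), np.uint8(165), np.uint8(184)), (88, np.uint8(141), np.uint8(166), np.uint8(185)), (92, np.uint8(141), np.uint8(165), np.uint8(186)), (96, np.uint8(139), np.uint8(165), np.uint8(184)), (100, np.uint8(140), np.uint8(165), np.uint8(184)), (104, np.uint8(140), np.uint8(165), np.uint8(185)), (108, np.uint8(142), np.uint8(166), np.uint8(186)), (112, np.uint8(140), np.uint8(166), np.uint8(185)), (116, np.uint8(148), np.uint8(176), np.uint8(196)), (120, np.uint8(8), np.uint8(41), np.uint8(87)), (124, np.uint8(18), np.uint8(65), np.uint8(134)), (128, np.uint8(22), np.uint8(71), np.uint8(140)), (132, np.uint8(23), np.uint8(72), np.uint8(140)), (136, np.uint8(20), np.uint8(71), np.ui
[... 4544 characters left out ...]
(112)), (184, np.uint8(65), np.uint8(100), np.uint8(121)), (188, np.uint8(62), np.uint8(93), np.uint8(114)), (192, np.uint8(61), np.uint8(94), np.uint8(112)), (196, np.uint8(119), np.uint8(179), np.uint8(217)), (200, np.uint8(117), np.uint8(176), np.uint8(214)), (204, np.uint8(122), np.uint8(181), np.uint8(220)), (208, np.uint8(115), np.uint8(172), np.uint8(211)), (212, np.uint8(114), np.uint8(172), np.uint8(208))]
[0.6099 0.6182 0.6266 0.6351 0.6437 0.6525 0.6613 0.6703 0.6794 0.6886
 0.6979 0.7074 0.717  0.7267 0.7365] [0.6071 0.6172 0.6274 0.6378 0.6483 0.6589 0.6696 0.6805 0.6915 0.7027
 0.714  0.7255 0.7371 0.7489 0.7608]
0.78 [135.8, 164.7, 368.3, 302.1] [727.9 214.   93.8 263.    1. ]
```

Run:
```python
from h import *
for n in("scene","side"):
  c=cal(n); r.capture(n)
  print(n,[(round(o["p"],2),rect(n,o["mask"],.01,c)[:2]) for o in r.cut_out("chip1",n) if o["p"]>.3],[(round(o["p"],2),rect(n,o["mask"],.04,c)[:2]) for o in r.cut_out("scraper",n)[:1]])
print(r.get_state()["contact_force"]); r.close_job()
```

```text
scene [(0.46, array([336. , 130.6]))] [(0.94, array([488.9, 412.4]))]
side [(0.61, array([329.2, 133.9])), (0.44, array([740.9,  10.9]))] [(0.62, array([476.6, 415.2]))]
[-0.7183  0.1225  0.1283]
the job is handed in; nothing more can be done
```

I finished the job and handed it in at about 48 s on the robot's clock. No verdict came back.

- **Tubs:** both tubs on the board, blue and yellow, stand in the green tray at about x = 0.54 and 0.44 m, y = -0.37 m.
- **Offcuts:** I drew the waste tray squarely under the board's left edge and wiped the three offcuts into it with the scraper.
- **Scraper:** it is back on the cork mat, within about 5 mm of the mat's centre.
- **Waste tray:** it is under the shelf, about 94 mm in by its centre (the limits are 75 to 130 mm), centred sideways to within a few millimetres and square to within a degree.
- **Other things:** the bowl, bottle, jar, pot and knife were still detected in the cameras, and nothing suggests they moved. At the end the only offcut shapes detected outside the tray were blue or turquoise look-alikes.

**Not fully checked:**
- One offcut was leaning on the tray's near wall, its raised end at about 51 mm before the tray went in. That is clear of the shelf's 66 mm underside, but I could not see the offcuts once they were under the shelf.
- My fit of the tray from the scene camera disagreed with the side and wrist views, so I relied on the wrist view.
- The push under the shelf took about 10 N at the wrist. I took that to be friction.

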